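# Fit a filter cartridge and clamp it home

### The arm

A 6-joint arm with a two-finger parallel gripper is mounted at the origin on a cart in front of the work surface, level with it; the furniture and walls round the work are solid. World frame = base frame: x ahead of the robot, y to its left, z up, the work surface at z = 0. Lengths are in m, angles in degrees, forces in N, time in s.
With the tool pointing down it reaches from about 0.375 to 0.9 m from the base axis. Payload 3.1 kg.
Tool frame: the origin (TCP) lies at the very end of the fingers, on their centre line; the grasp point (between the pads) lies 19 mm behind it (bot.grip_point_offset is the distance from the TCP to the grasp point, in m); z points along the fingers, x is the direction in which the jaws open and shut, and the axes are right-handed (so a half turn about z gives the same grasp; the last joint's range is limited). The gripper opens to 87 mm and grips with 3 to 60 N. Pads are 19 mm wide; open, the fingers measure 117 mm over their backs; the gripper's body (75 mm by 190 mm) begins 51 mm behind the grasp point.
Start: joints at [59.674, 30.224, 82.088, -0, 67.689, -10.227], TCP at [0.215, 0.587, 0.183] pointing down, gripper open.
Joint ranges: [-176.69, 176.69], [-43.24, 126.21], [12.49, 139.97], [-82, 262], [0, 151.66], [-163.58, 163.58]. Speed limits (degrees/s): [159.86, 159.86, 180, 180, 180, 180].

### API

Orientations are given as a 3x3 rotation matrix whose columns are the frame's x, y, z axes.
In Python, from rig import bot, capture, recognise, place_of gives the robot as it stands.
- The arm moves only by the tool send_rows, never from a script. Its argument "motion" is a list of rows, each a list of 2 entries, a list of its own where there are three numbers: the shift along the tool's x, y, z in mm, then the turn about the tool's z in rad. A call has exactly 5 rows; each row shifts and turns the pose as measured when the row begins, along the tool's axes as they then stand; what a row does not reach is not made up. A row lasts 1/12 s, in which the tool goes at most 41.7 mm and 7.16 degrees, less where a joint would pass 70% of its speed; a pose out of reach is approached as far as the arm can. A call with a gripper value outside its range is refused whole. "gripper" is the closure, from 0 (fully open) to 1 (shut), set as the call begins (left out, the last holds). The fingers move at their own pace and stop on an object; the grip force is fixed at half the most. Time passes only in rows, so rows that do not move let the fingers close, or fill a call up. It gives the time, the measured TCP pose, the force and the opening at its end, in the units of the state.
- bot.read_state(): the state, without advancing time (a new reading comes with each control period).
- capture(name): name is "side" or "top"; returns a dict with "image" (420x560x3 uint8, blue, green, red), "fx", "fy", "cx", "cy" (pixels), "rvec" (rotation vector, rad) and "tvec" (3), from world to camera coordinates, as OpenCV has them. Camera axes: x right, y down, z forward; pixel columns grow to the right and rows downward; lengths in m; the calibration is good to about 2 mm. A picture is of the moment at which its call begins. There is no depth.
- bot.hand_in(): hands the job in, once; it reports no verdict.
Trained networks look in the newest picture that a camera, given by its name, has taken for a name from the list of things; names that differ only in an ending like _2 or _b are one class to them, and where a whole thing is asked for, a point or a joint stands for the part that bears it (a point fixed in the world has none). Each returns a list of dicts, best first, with "p" (0 to 1); they miss things now and then, are a little off and sometimes report something else, mostly with a low value. They report only what shows in the picture. A call takes as long as a camera call.
- recognise(camera, target): "xy" ([column, row] in pixels, amid what is visible of it).
- place_of(camera, target): "xy" ([column, row] in pixels: a listed point, or the origin of a listed thing).
The state is a dict: "time_s": time; "joint_positions": joint angles; "qvel": joint speeds; "tau": joint torques, N m; "position": TCP position; "tcp_rot": TCP orientation; "force": force on the tool from outside, world axes, zero at the start; "moment": the same for the moment, N m; "opening": opening from 0.0 (shut) to 1.0 (fully open).
Only numpy, scipy, OpenCV 4.12 (cv2) and the standard library are available. Lean on these libraries where they do the work, as an engineer would, in place of code of your own. Each camera call takes 0.05 s, during which the arm holds its last target.

### The job

Fit the filter cartridge into the countertop water filter: lower it into the round well and turn it to and fro under light pressure until its tongue drops into the slot in the well's floor. Then let go of it, swing the clamp over and press its bar down gently, so that the clamp and not your hand drives the cartridge fully home, and leave it closed. Do not force anything, and leave the other things on the worktop where they are.

Things in the scene. Friction and masses are not known exactly. Their poses are not given: they have to be found in the camera images.
- cartridge: White round filter cartridge, 78 mm tall, 0.12 kg, loose, starts upright in the cup. Origin: centre of the underside of its tongue; z up. From below: flat tongue 34 mm (along its x) by 7 mm (its y), z 0 to 20 mm; round body 44 mm across, z 20 to 50 mm, lower edge bevelled; flat upright grip tab on top. A half turn about z makes no difference. Pressing it into the unit by hand with over 45 N breaks it.
- tab (a point): Top centre of the cartridge's grip tab, 78 mm above the cartridge's origin. The tab is 34 mm wide (along the cartridge's x, as the tongue), 12 mm thick (along its y) and stands 28 mm above the round part; grip it across its 12 mm.
- cup: Low grey ring, 62 mm across, 24 mm high, fixed; the cartridge's tongue hangs in its 38 mm hole and the body rests on its top. Origin at the centre of its underside.
- unit: Countertop water filter, fixed: base plate 205 x 112 x 8 mm, white round tower 68 mm across and 60 mm high with the well in it, two hinge posts 112 mm tall. Origin: on the worktop below the well's axis; x from the well to the hinge (away from the robot). Cartridge origin above it: 30 mm resting across the slot, 21 mm when dropped in (on the valve plunger), 10 mm fully home (body top level with the tower).
- well (a point): Centre of the well's mouth, 60 mm above the unit's origin. Well 47 mm across, 30 mm deep; a slot 11 mm wide runs right across its floor. Seen from above the slot lies up to 0.6 rad either way from the unit's x axis; its angle is not measured: find it by feel. The tongue drops in when within about 0.1 rad. The slot does not turn with the cartridge.
- plunger (a point): Fixed point on the well's axis, 21 mm above the unit's origin, 9 mm below the well's floor: top of the stiff valve plunger in the slot, before it is pressed. It yields only under about 18 N, travels 11 mm to home and does not spring back. The clamp, not the hand, must push it.
- clamp (a joint): Angle of the clamp (rad): 0 closed (arms level, along the unit's -x over the well), 1.8 to 2.0 at the start (open, leaning back); limits 0 and 2.1. The hinge is stiff (0.4 N m): the clamp stays where it is left. It meets the tab of a cartridge standing on the plunger at about 0.14 and reads about 0.01 when the cartridge is home.
- hinge (a point): Point on the clamp's hinge axis, 80 mm behind the well's axis (unit x) and 100 mm above the worktop; the axis runs along the unit's y.
- bar (a point): Middle of the clamp's black round cross bar, 12 mm thick, along the unit's y, 145 mm from the hinge axis. It joins two side arms (inner faces 61 mm apart), so it can be pinched or pressed in its middle at every angle. A beam with a pad, 80 mm from the hinge, presses on the tab's top. Driving home takes about 10 N down on the bar; once home the force jumps; over 30 N is too much.
- mug: Dark mug, 94 mm tall, a bystander; origin at the centre of its underside.
- tuna_tin: Low tin, 86 mm across, 40 mm tall, a bystander; origin at the centre of its underside.
- spice_jar: Spice jar, 44 mm across, 100 mm tall, a bystander; origin at the centre of its underside.
- beans_tin: Tin, 75 mm across, 58 mm tall, a bystander; origin at the centre of its underside.

How it is judged (in metres and radians):
On the way, in this order (a step that is already met when the one before it is completed fails the run):
1. the cartridge stands upright in the well with its tongue in the slot (origin less than 24 mm above the unit's), let go, the clamp still open (over 0.8 rad) (z of cartridge in the frame of unit below 0.024 m and horizontal distance between cartridge and well below 0.004 m and angle between cartridge's own z axis and vertical below 0.08 rad and value of joint clamp above 0.8 rad and contact force between the fingers and cartridge below 0.1 N), for 0.1 s.
2. the clamp is closed and the cartridge driven home (z of cartridge in the frame of unit below 0.0125 m and value of joint clamp below 0.06 rad), for 0.1 s.
At the end, for the whole second after the job is handed in: the cartridge is fully home and at rest (origin less than 12.5 mm above the unit's, within 4 mm of the well's axis, tilted less than 0.08 rad) and the clamp closed (under 0.06 rad) (all of step 2 and horizontal distance between cartridge and well below 0.004 m and angle between cartridge's own z axis and vertical below 0.08 rad and linear speed of cartridge below 0.01 m/s); the robot touches nothing.
It fails at once if the cartridge pressed into the unit with more than 45 N before the clamp is on it (clamp over 0.3 rad) (contact force between cartridge and unit above 45 N and value of joint clamp above 0.3 rad).
It fails at once if the cartridge squeezed between clamp and well with more than 55 N (about 30 N down on the bar; both contacts added, 110 N) (contact force between cartridge and unit above 110 N).
It fails at once if the cartridge pushed more than 5 mm past first contact with the plunger without the clamp (clamp over 0.3 rad) (z of cartridge in the frame of unit below 0.016 m and value of joint clamp above 0.3 rad and horizontal distance between cartridge and well below 0.01 m).
It fails at once if a bystander moved by more than 30 mm (distance of any of mug, tuna_tin, spice_jar, beans_tin from where it was at the start of the episode above 0.03 m).
It also fails if it takes over 72 s, if anything falls off the work surface, if the arm or the gripper's body presses on something with over 40 N, if the wrist force passes 120 N, or if a joint passes its speed limit or range.

## Working session

There is one attempt and no reset: what is moved stays moved. The work goes in short steps, Python scripts to look and compute and a tool call to move; the robot and the scene stay as the last step left them, time stands still between calls to the robot, and variables do not carry over. Pictures are saved under pics/ and viewed, and the job is handed in when it is done.

Besides the shell and the picture viewer there is one more tool, called as name(argument=value, ...), one argument or row to a line, values as JSON. send_rows: Moves the arm, as the interface text tells. Its arguments: {"type":"object","properties":{"motion":{"type":"array","items":{"type":"array"}},"gripper":{"type":"number"}},"required":["motion"]}

```bash
ls; mkdir -p pics
python3 - <<'E'
from rig import bot,capture,recognise,place_of
import cv2,json
s=bot.read_state();print(s, bot.grip_point_offset)
for c in("side","top"):
    d=capture(c);cv2.imwrite(f"pics/{c}0.png",d["image"]);print(c,d["fx"],d["cx"],d["cy"],d["rvec"],d["tvec"])
    for t in["cartridge","tab","cup","unit","well","hinge","bar","plunger","mug","tuna_tin","spice_jar","beans_tin"]:
        print(t,[(a["xy"],a["p"]) for a in place_of(c,t)[:2]])
E
```

```text
pics
{'time_s': 0.0, 'joint_positions': array([ 5.96738988e+01,  3.02790346e+01,  8.21563015e+01,  8.32362535e-04,
        6.76886523e+01, -1.02267274e+01]), 'qvel': array([-0.1134847 ,  0.08481253, -0.01742196, -0.04229144,  0.07299435,
        0.06885698]), 'tau': array([ 9.03946457e-04, -4.40039062e+01, -1.76594514e+01,  6.33924454e-02,
        5.82376169e-02, -1.94509689e-04]), 'position': array([0.2143261 , 0.58623748, 0.18227146]), 'tcp_rot': array([[ 3.43653450e-01,  9.39095888e-01, -1.10425170e-03],
       [ 9.39094128e-01, -3.43654994e-01, -1.86110787e-03],
       [-2.12724036e-03, -3.97420149e-04, -9.99997658e-01]]), 'force': array([-0.02285719, -0.72527163,  0.23226684]), 'moment': array([-0.01968565,  0.0043901 ,  0.00572227]), 'opening': 0.9978969204831674} 0.0187
side 379.31681675906344 281.7995417966874 206.3510802921489 [ 1.97374606 -0.34858473  0.19310845] [-0.49810082  0.18079514  0.88863157]
cartridge [([299.5, 275.5], 0.63)]
tab [([300.3, 246.3], 0.58)]
cup [([300.2, 279.5], 0.87)]
unit [([271.9, 223.9], 0.59)]
well [([271.9, 208.9], 0.83)]
hinge [([298.4, 192.7],
[... 201 characters left out ...]
]
spice_jar [([334.4, 248.5], 0.81), ([313.4, 138.5], 0.22)]
beans_tin [([231.6, 202.5], 0.75)]
top 463.3146077408714 279.2542248096251 213.74899253610684 [ 2.16424093 -2.18124123  0.11841578] [0.02727807 0.53864054 1.38037748]
cartridge [([255.1, 183.5], 0.67), ([337.8, 221.3], 0.63)]
tab [([345.0, 219.1], 0.76)]
cup [([341.5, 217.5], 0.5)]
unit [([253.2, 215.1], 0.63)]
well [([246.9, 211.1], 0.9)]
hinge [([253.8, 184.5], 0.96)]
bar [([251.6, 156.2], 0.59)]
plunger [([248.0, 207.5], 0.66), ([186.7, 238.8], 0.24)]
mug [([185.2, 155.2], 0.65), ([254.0, 216.4], 0.48)]
tuna_tin [([361.9, 269.1], 0.59)]
spice_jar [([317.5, 180.5], 0.52)]
beans_tin [([186.9, 240.2], 0.82), ([250.6, 219.0], 0.69)]
```

View pics/side0.png

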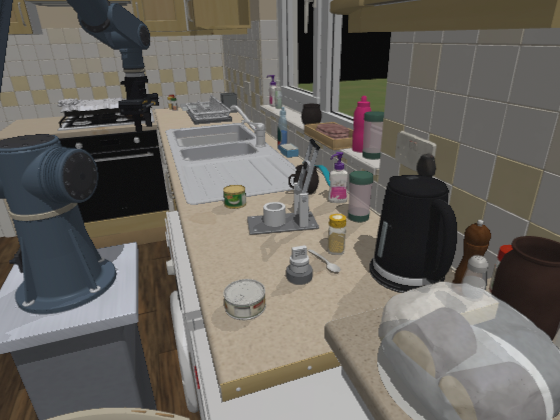

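View pics/top0.png

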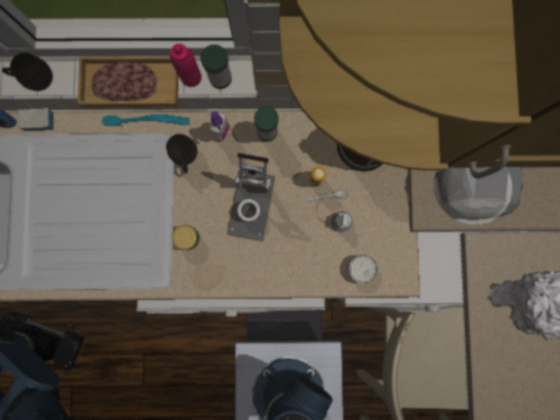

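```bash
cat > h.py <<'E'
import numpy as np,cv2
from rig import bot,capture,recognise,place_of
def cam(d):
    R=cv2.Rodrigues(np.array(d["rvec"]))[0];t=np.array(d["tvec"]).ravel()
    K=np.array([[d["fx"],0,d["cx"]],[0,d["fy"],d["cy"]],[0,0,1]]);return K,R,t
def atz(d,xy,z):
    K,R,t=cam(d);C=-R.T@t;v=R.T@np.linalg.inv(K)@np.array([*xy,1.]);return C+v*(z-C[2])/v[2]
def tri(d1,p1,d2,p2):
    P=[K@np.c_[R,t] for K,R,t in(cam(d1),cam(d2))]
    X=cv2.triangulatePoints(P[0],P[1],np.array(p1,float).reshape(2,1),np.array(p2,float).reshape(2,1)).ravel();return X[:3]/X[3]
def proj(d,X):
    return cv2.projectPoints(np.array(X,float).reshape(-1,3),np.array(d["rvec"]),np.array(d["tvec"]),cam(d)[0],None)[0].reshape(-1,2)
E
python3 - <<'E'
from h import *
np.set_printoptions(precision=4,suppress=True)
a=capture("side");b=capture("top")
for d in(a,b):
    K,R,t=cam(d);print("C",-R.T@t)
for t,z in dict(cartridge=.004,tab=.082,cup=0,unit=0,well=.06,hinge=.1,plunger=.021,bar=None,mug=0,tuna_tin=0,spice_jar=0,beans_tin=0).items():
    p=place_of("side",t);q=place_of("top",t)
    print(t)
    for x in p[:2]:
      for y in q[:2]:
        print("  tri",tri(a,x["xy"],b,y["xy"]),x["p"],y["p"])
    if z is not None:
        print("  s",[atz(a,x["xy"],z) for x in p[:2]]," t",[atz(b,x["xy"],z) for x in q[:2]])
E
```

```text
C [ 0.2401 -0.8602  0.5224]
C [0.3962 0.034  1.4277]
cartridge
  tri [ 0.7259  0.1373 -0.2312] 0.89 0.72
  tri [ 0.5152 -0.1669 -0.0011] 0.89 0.5
  tri [0.6481 0.121  0.0639] 0.61 0.72
  tri [ 0.4864 -0.1384  0.1767] 0.61 0.5
  s [array([ 0.5087, -0.1732,  0.004 ]), array([0.5703, 0.2218, 0.004 ])]  t [array([0.7275, 0.1094, 0.004 ]), array([ 0.5173, -0.1669,  0.004 ])]
tab
  tri [ 0.5123 -0.1595  0.0784] 0.95 0.74
  tri [ 0.5137 -0.155   0.0756] 0.95 0.62
  s [array([ 0.5123, -0.1654,  0.082 ])]  t [array([ 0.5106, -0.1585,  0.082 ]), array([ 0.5116, -0.1536,  0.082 ])]
cup
  tri [ 0.5137 -0.169  -0.0038] 0.52 0.57
  tri [ 0.7903  0.4099 -0.4476] 0.52 0.39
  s [array([ 0.5094, -0.1738,  0.    ])]  t [array([ 0.5148, -0.169 ,  0.    ]), array([0.7199, 0.3134, 0.    ])]
unit
  tri [0.5342 0.1019 0.0105] 0.79 0.77
  s [array([0.5417, 0.1214, 0.    ])]  t [array([0.5343, 0.1026, 0.    ])]
well
  tri [0.5478 0.1221 0.0462] 0.72 0.88
  s [array([0.5344, 0.0938, 0.06  ])]  t [array([0.5492, 0.1204, 0.06  ])]
hinge
  tri [0.6178 0.0925 0.1043] 0.59 0.79
  s [array([0.6118, 0.1019, 0.1   ])]
[... 434 characters left out ...]
t [array([0.7228, 0.3135, 0.    ])]
tuna_tin
  tri [ 0.4952  0.4043 -0.5187] 0.73 0.75
  tri [ 0.3712 -0.2225 -0.003 ] 0.73 0.58
  tri [ 0.5757  0.3496 -0.3534] 0.58 0.75
  tri [ 0.4171 -0.2279  0.0651] 0.58 0.58
  s [array([ 0.3707, -0.2262,  0.    ]), array([ 0.5182, -0.1594,  0.    ])]  t [array([0.4663, 0.306 , 0.    ]), array([ 0.3711, -0.222 ,  0.    ])]
spice_jar
  tri [ 0.6456 -0.084   0.0019] 0.88 0.67
  s [array([ 0.6535, -0.0815,  0.    ])]  t [array([ 0.642 , -0.0827,  0.    ])]
beans_tin
  tri [ 0.4632  0.3127 -0.0011] 0.72 0.67
  tri [ 0.4507 -0.1437  0.208 ] 0.72 0.42
  s [array([0.4571, 0.3111, 0.    ])]  t [array([0.4669, 0.3119, 0.    ]), array([ 0.5185, -0.1821,  0.    ])]
```

The side view shows the cartridge in its cup at about (299,262) and the unit's tower at about (273,213). In the top view the tower is at (248,210), the cartridge at (342,219) and the open clamp bar at (252,157). I'll zoom in to refine these.

Run:
```python
from h import *
a=cv2.imread("pics/side0.png");b=cv2.imread("pics/top0.png")
cv2.imwrite("pics/z_unit_top.png",cv2.resize(b[140:250,210:290],None,fx=5,fy=5,interpolation=cv2.INTER_CUBIC))
cv2.imwrite("pics/z_cart_top.png",cv2.resize(b[200:240,320:365],None,fx=12,fy=12,interpolation=cv2.INTER_CUBIC))
cv2.imwrite("pics/z_side.png",cv2.resize(a[130:290,235:335],None,fx=3.7,fy=3.7,interpolation=cv2.INTER_CUBIC))
```

```text
(no output)
```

View pics/z_unit_top.png

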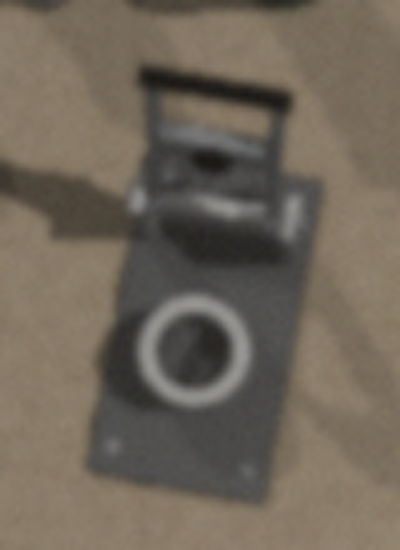

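View pics/z_cart_top.png

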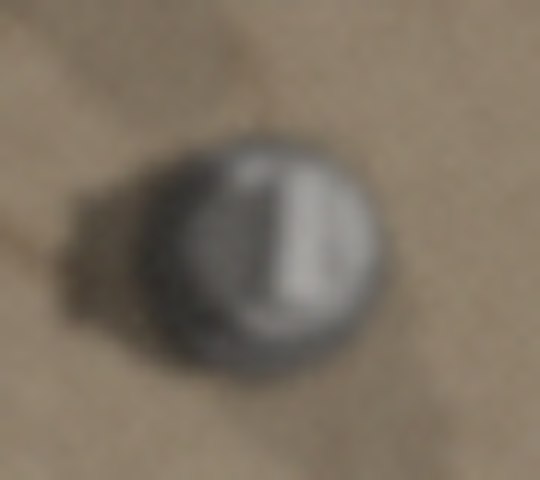

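View pics/z_side.png

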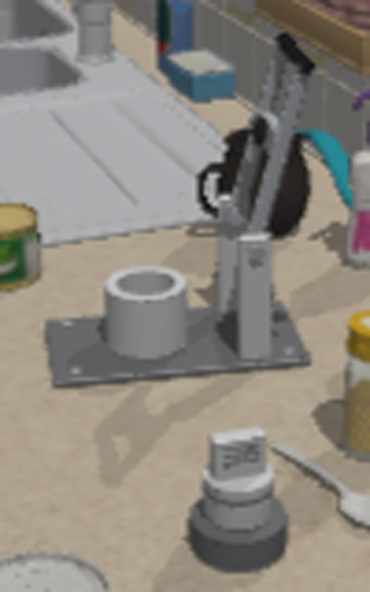

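```bash
cat > ov.py <<'E'
from h import *
def cyl(x,y,r,z,n=60):
    t=np.linspace(0,2*np.pi,n);return np.c_[x+r*np.cos(t),y+r*np.sin(t),z+0*t]
def rect(x,y,th,x0,x1,y0,y1,z):
    c,s=np.cos(th),np.sin(th);P=np.array([[x0,y0],[x1,y0],[x1,y1],[x0,y1],[x0,y0]],float)
    return np.c_[x+c*P[:,0]-s*P[:,1],y+s*P[:,0]+c*P[:,1],z+0*P[:,0]]
def draw(d,img,curves,box,f,name):
    x0,y0,x1,y1=box;im=cv2.resize(img[y0:y1,x0:x1],None,fx=f,fy=f,interpolation=cv2.INTER_CUBIC)
    for c,col in curves:
        p=(proj(d,c)-[x0,y0]+.5)*f-.5
        cv2.polylines(im,[np.round(p*8).astype(int).reshape(-1,1,2)],False,col,1,cv2.LINE_AA,3)
    cv2.imwrite("pics/"+name,im);return im
E
python3 - <<'E'
from ov import *
import pickle
np.set_printoptions(precision=4,suppress=True)
a=capture("side");b=capture("top");pickle.dump((a,b),open("c.pkl","wb"))
g=b["image"].mean(2)
# ring
u0,v0=248.6,209.6
m=np.zeros_like(g);sub=g[195:225,233:264]
mk=(sub>115).astype(np.uint8);n,l,st,ce=cv2.connectedComponentsWithStats(mk);print(st,ce+[233,195])
i=1+np.argmax(st[1:,4]);cnt=np.argwhere(l==i)[:,::-1]+[233,195]
hull=cv2.convexHull(cnt.astype(np.float32));e=cv2.fitEllipse(hull);print(e)
w=atz(b,e[0],.06);print("well",w)
z=lambda u,v:((u+.5)/5-.5+210,(v+.5)/5-.5+140)
for q in[(90,468),(265,502),(320,182)]:print(atz(b,z(*q),.008))
# cart tab
E
```

```text
[[  0   0  31  30 750]
 [  5   4  22  22 180]] [[247.8867 209.536 ]
 [248.4722 209.35  ]]
((248.4666290283203, 209.5821075439453), (21.48410987854004, 21.74355697631836), 114.85548400878906)
well [0.5486 0.1146 0.06  ]
[0.4821 0.1817 0.008 ]
[0.4604 0.0746 0.008 ]
[0.6588 0.0395 0.008 ]
```

Run:
```python
from ov import *
import pickle
a,b=pickle.load(open("c.pkl","rb"))
R=(0,0,255);G=(0,255,0);B=(255,100,0)
wx,wy,th=.5475,.1135,-.18
U=[(rect(wx,wy,th,-.075,.13,-.056,.056,.008),R),(cyl(wx,wy,.034,.06),G),(cyl(wx,wy,.0235,.06),G),(cyl(wx,wy,.034,.008),B)]
cx,cy,ct=.512,-.163,.0
C=[(cyl(cx,cy,.031,.024),R),(cyl(cx,cy,.031,.0),R),(cyl(cx,cy,.022,.054),G),(cyl(cx,cy,.022,.024),G),(rect(cx,cy,ct,-.017,.017,-.006,.006,.082),B),(rect(cx,cy,ct,-.017,.017,-.006,.006,.054),B)]
i=[draw(b,b["image"],U,(210,160,290,245),5,"o1.png"),draw(b,b["image"],C,(320,200,365,240),9,"o2.png")]
h=400
cv2.imwrite("pics/o_top.png",np.hstack([cv2.resize(x,(int(x.shape[1]*h/x.shape[0]),h)) for x in i]))
i=[draw(a,a["image"],U,(240,190,325,240),5,"o3.png"),draw(a,a["image"],C,(280,240,320,285),9,"o4.png")]
cv2.imwrite("pics/o_side.png",np.hstack([cv2.resize(x,(int(x.shape[1]*h*.8/x.shape[0]),int(h*.8))) for x in i]))
```

```text
(no output)
```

View pics/o_top.png

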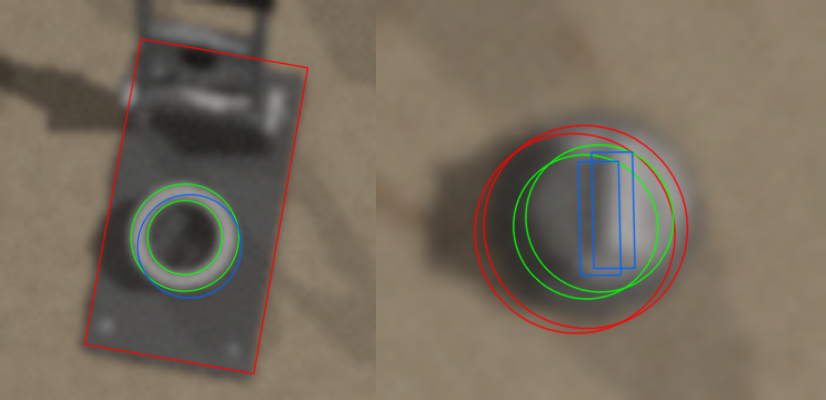

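View pics/o_side.png

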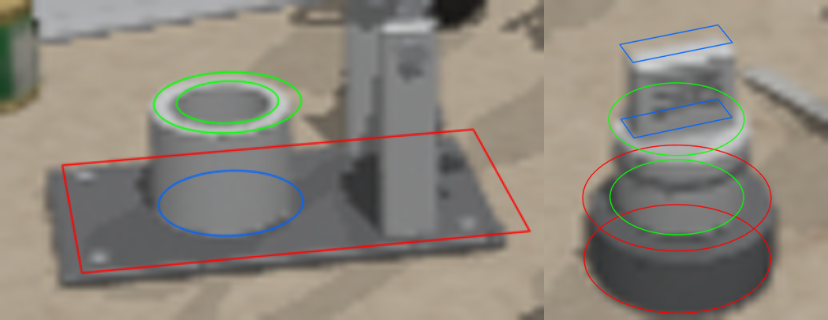

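```bash
cat > plan.py <<'E'
from h import *
import sys
# usage: plan.py x y z yawdeg(tool x axis) [step mm]
def plan(tx,ty,tz,yaw,step=38):
    s=bot.read_state();p=np.array(s["position"])*1000;R=np.array(s["tcp_rot"])
    y0=np.degrees(np.arctan2(R[1,0],R[0,0]));T=np.array([tx,ty,tz])*1000
    dy=(yaw-y0+180)%360-180
    n=int(np.ceil(max(np.linalg.norm(T-p)/step,abs(dy)/6.5,1)))
    print("now",p.round(1),"yaw",round(y0,2),"tilt",R[:,2].round(4),"n",n)
    d=(T-p)/n;rows=[]
    for i in range(n):
        th=np.radians(y0+dy*i/n);X=np.array([np.cos(th),np.sin(th),0]);Y=np.array([np.sin(th),-np.cos(th),0])
        rows.append([[round(float(d@X),1),round(float(d@Y),1),round(float(-d[2]),1)],round(float(-np.radians(dy/n)),4)])
    while len(rows)%5: rows.append([[0,0,0],0])
    for i in range(0,len(rows),5):print(rows[i:i+5])
if __name__=="__main__":plan(*map(float,sys.argv[1:]))
E
python3 plan.py .45 -.12 .2 90
```

```text
now [214.7 586.9 183.3] yaw 69.9 tilt [ 0.  0. -1.] n 20
[[[-29.2, 23.2, -0.8], -0.0175], [[-29.6, 22.7, -0.8], -0.0175], [[-29.9, 22.2, -0.8], -0.0175], [[-30.3, 21.6, -0.8], -0.0175], [[-30.7, 21.1, -0.8], -0.0175]]
[[[-31.1, 20.6, -0.8], -0.0175], [[-31.4, 20.0, -0.8], -0.0175], [[-31.8, 19.4, -0.8], -0.0175], [[-32.1, 18.9, -0.8], -0.0175], [[-32.4, 18.3, -0.8], -0.0175]]
[[[-32.8, 17.8, -0.8], -0.0175], [[-33.1, 17.2, -0.8], -0.0175], [[-33.4, 16.6, -0.8], -0.0175], [[-33.6, 16.0, -0.8], -0.0175], [[-33.9, 15.4, -0.8], -0.0175]]
[[[-34.2, 14.8, -0.8], -0.0175], [[-34.4, 14.2, -0.8], -0.0175], [[-34.7, 13.6, -0.8], -0.0175], [[-34.9, 13.0, -0.8], -0.0175], [[-35.1, 12.4, -0.8], -0.0175]]
```

send_rows(
  motion=[
    [[-29,23,-1],-0.0175],
    [[-29.5,22.5,-1],-0.0175],
    [[-30,22,-1],-0.0175],
    [[-30,21.5,-1],-0.0175],
    [[-30.5,21,-1],-0.0175],
  ],
  gripper=0.3,
)

```text
time_s: 3.12
position: [0.2741, 0.4138, 0.1872]
tcp_rot: [[0.246, 0.969, 0.003], [0.969, -0.246, 0.008], [0.009, 0.001, -1.0]]
force: [1.6, -0.7, 0.2]
opening: 0.736
```

send_rows(
  motion=[
    [[-31,20.5,-1],-0.0175],
    [[-31.5,20,-1],-0.0175],
    [[-32,19.5,-1],-0.0175],
    [[-32,19,-1],-0.0175],
    [[-32.5,18.5,-1],-0.0175],
  ],
)

```text
time_s: 3.53
position: [0.3378, 0.2303, 0.1923]
tcp_rot: [[0.152, 0.988, 0.007], [0.988, -0.152, 0.01], [0.011, 0.006, -1.0]]
force: [0.9, -0.2, 0.1]
opening: 0.697
```

send_rows(
  motion=[
    [[-33,18,-1],-0.0175],
    [[-33,17,-1],-0.0175],
    [[-33.5,16.5,-1],-0.0175],
    [[-33.5,16,-1],-0.0175],
    [[-34,15.5,-1],-0.0175],
  ],
)

```text
time_s: 3.95
position: [0.4032, 0.0459, 0.1983]
tcp_rot: [[0.059, 0.998, 0.013], [0.998, -0.06, 0.01], [0.011, 0.013, -1.0]]
force: [1.1, 0.9, 0.8]
opening: 0.699
```

send_rows(
  motion=[
    [[-34,15,-1],-0.0175],
    [[-34.5,14,-1],-0.0175],
    [[-34.5,13.5,-1],-0.0175],
    [[-35,13,-1],-0.0175],
    [[-35,12.5,-1],-0.0175],
  ],
)

```text
time_s: 4.37
position: [0.469, -0.1392, 0.2044]
tcp_rot: [[-0.029, 0.999, 0.018], [1.0, 0.029, 0.01], [0.009, 0.018, -1.0]]
force: [1.5, 0.1, 0.2]
opening: 0.7
```

```bash
python3 plan.py .513 -.166 .115 90
```

```text
now [ 469.  -139.2  204.4] yaw 91.68 tilt [ 0.0178  0.0098 -0.9998] n 3
[[[-9.4, 14.4, 29.8], 0.0098], [[-9.2, 14.5, 29.8], 0.0098], [[-9.1, 14.6, 29.8], 0.0098], [[0, 0, 0], 0], [[0, 0, 0], 0]]
```

send_rows(
  motion=[
    [[-9,14,30],0.01],
    [[-9,14,30],0.01],
    [[-9,14,30],0.01],
    [[0,0,0],0],
    [[0,0,0],0],
  ],
)

```text
time_s: 4.78
position: [0.5229, -0.1806, 0.1141]
tcp_rot: [[0.013, 0.999, 0.031], [1.0, -0.013, -0.001], [-0.0, 0.031, -1.0]]
force: [-0.3, 1.0, 0.3]
opening: 0.704
```

Run:
```python
from ov import *
import pickle
np.set_printoptions(precision=4,suppress=True)
s=bot.read_state();print(s["position"],s["tcp_rot"])
a=capture("side");b=capture("top");pickle.dump((a,b),open("c1.pkl","wb"))
R=(0,0,255);G=(0,255,0);B=(255,100,0)
cx,cy,ct=.513,-.1665,.0
C=[(cyl(cx,cy,.031,.024),R),(cyl(cx,cy,.031,.0),R),(cyl(cx,cy,.022,.054),G),(rect(cx,cy,ct,-.017,.017,-.006,.006,.082),B),(rect(cx,cy,ct,-.017,.017,-.006,.006,.054),B)]
P=np.array(s["position"]);T=np.array(s["tcp_rot"])
for sg in(-1,1):
  o=sg*.087*s["opening"]/2
  q=np.array([[o,-.0095,0],[o,.0095,0]])@T.T+P
  C.append((q,(0,255,255)))
draw(a,a["image"],C,(260,200,340,290),7,"o5.png")
```

```text
[ 0.5229 -0.1806  0.1141] [[ 0.013   0.9994  0.0309]
 [ 0.9999 -0.0129 -0.0006]
 [-0.0002  0.0309 -0.9995]]
```

View pics/o5.png

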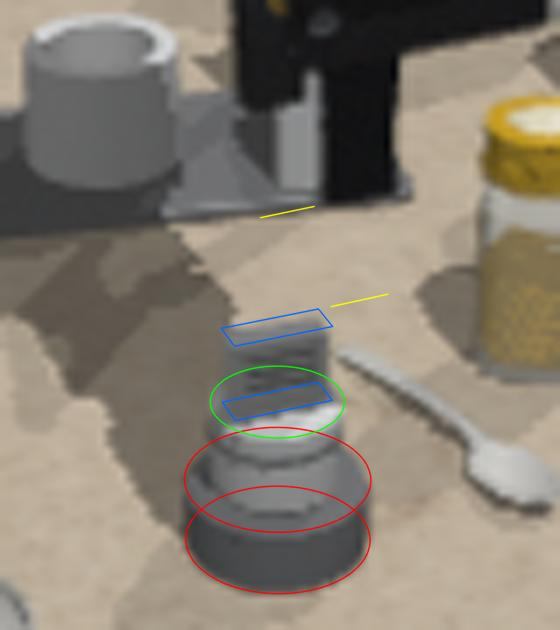

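Run:
```python
from ov import *
import pickle
np.set_printoptions(precision=4,suppress=True)
s=bot.read_state();print(s["time_s"],s["position"],s["joint_positions"],s["opening"])
a=capture("side");b=capture("top")
P=np.array(s["position"]);T=np.array(s["tcp_rot"]);C=[]
for sg in(-1,1):
  o=sg*.087*s["opening"]/2
  q=np.array([[o,-.0095,0],[o,.0095,0],[o,.0095,-.07],[o,-.0095,-.07],[o,-.0095,0]])@T.T+P
  C.append((q,(0,255,255)))
x=draw(a,a["image"],C,(240,140,340,300),4,"o5.png")
y=draw(b,b["image"],C,(280,160,400,260),4,"o6.png")
h=600;cv2.imwrite("pics/o7.png",np.hstack([cv2.resize(q,(int(q.shape[1]*k/q.shape[0]),k)) for q,k in((x,480),(y,480))])[:, :800])
print(s["time_s"],bot.read_state()["time_s"])
```

```text
4.8833 [ 0.5226 -0.18    0.1153] [ -31.1542   29.2406   97.8828    1.1328   51.2723 -121.147 ] 0.6970873950525952
4.8833 4.9833
```

View pics/o7.png

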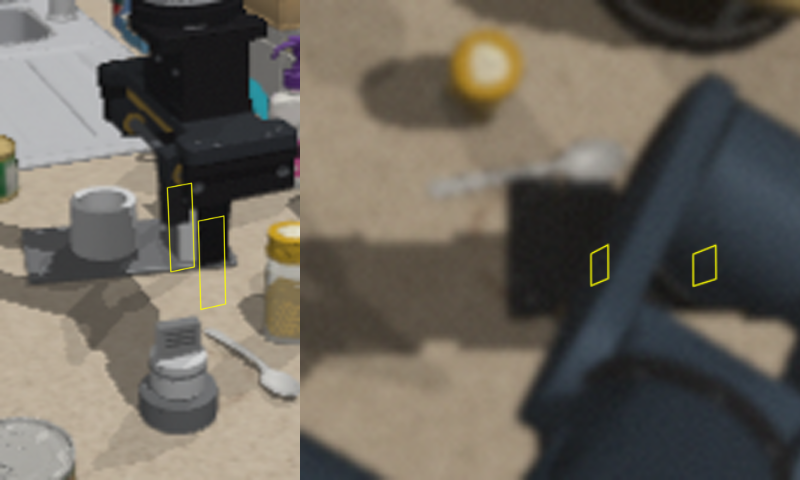

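Run:
```python
from ov import *
import pickle
a,b=pickle.load(open("c1.pkl","rb"))
cv2.imwrite("pics/g1.png",cv2.resize(a["image"][150:250,260:350],None,fx=6,fy=6,interpolation=cv2.INTER_CUBIC))
print(proj(a,[[.523,-.1806,.1141],[.523,-.1806,.1521],[.523,-.15,.1141]]))
```

```text
[[305.59220382 235.88821404]
 [305.66079866 220.50531073]
 [300.44522712 229.80566723]]
```

View pics/g1.png

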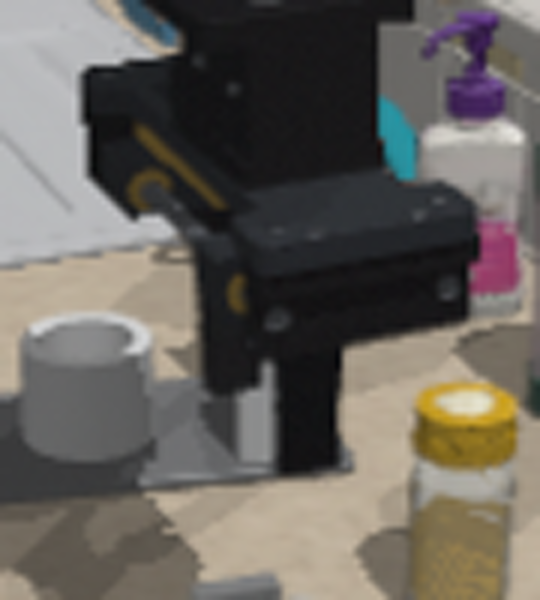

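Run:
```python
from ov import *
import pickle
a,b=pickle.load(open("c1.pkl","rb"))
for z in(.18,.2,.24):print(z,proj(b,[[.523,-.085,z],[.56,-.085,z],[.485,-.085,z]]).round(1).tolist())
P=np.array([.2143,.5862,.1823])
c=pickle.load(open("c.pkl","rb"))[0]
print(proj(c,[P,P+[0,0,.035]]))
x,y=proj(c,[P])[0]
cv2.imwrite("pics/g0.png",cv2.resize(c["image"][40:160,90:190],None,fx=5,fy=5,interpolation=cv2.INTER_CUBIC))
```

```text
0.18 [[319.6, 213.6], [319.4, 200.0], [319.8, 227.6]]
0.2 [[320.3, 212.8], [320.1, 199.0], [320.5, 227.0]]
0.24 [[321.8, 211.2], [321.5, 197.0], [322.0, 225.9]]
[[146.41760871 139.19062501]
 [144.76177554 129.63726565]]
```

View pics/g0.png

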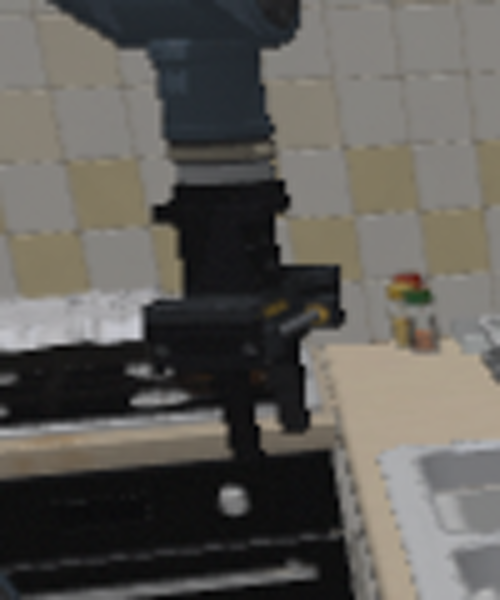

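```bash
python3 plan.py .5145 -.167 .098 90 10
```

```text
now [ 523.1 -179.9  116.7] yaw 89.33 tilt [ 0.0345 -0.0027 -0.9994] n 3
[[[4.3, -2.9, 6.2], -0.0039], [[4.3, -2.9, 6.2], -0.0039], [[4.3, -2.9, 6.2], -0.0039], [[0, 0, 0], 0], [[0, 0, 0], 0]]
```

send_rows(
  motion=[
    [[4,-3,6],0],
    [[4,-3,6],0],
    [[4,-3,6],0],
    [[0,0,0],0],
    [[0,0,0],0],
  ],
)

```text
time_s: 5.4
position: [0.5144, -0.165, 0.1024]
tcp_rot: [[0.009, 0.999, 0.042], [1.0, -0.009, -0.007], [-0.006, 0.042, -0.999]]
force: [-0.5, -0.0, -0.7]
opening: 0.7
```

```bash
cat > look.py <<'E'
from ov import *
import sys
np.set_printoptions(precision=4,suppress=True)
s=bot.read_state();print(s["time_s"],s["position"],s["tcp_rot"].ravel(),s["force"],s["opening"])
def look(name,side=(240,140,340,300),top=(280,160,400,260),C=[]):
    a=capture("side");b=capture("top")
    P=np.array(s["position"]);T=np.array(s["tcp_rot"]);C=list(C)
    for sg in(-1,1):
      o=sg*.087*s["opening"]/2
      q=np.array([[o,-.0095,0],[o,.0095,0]])@T.T+P
      C.append((q,(0,255,255)))
    x=draw(a,a["image"],C,side,4,"t1.png");y=draw(b,b["image"],C,top,4,"t2.png")
    h=480;x=cv2.resize(x,(int(x.shape[1]*h/x.shape[0]),h));y=cv2.resize(y,(800-x.shape[1],int(y.shape[0]*(800-x.shape[1])/y.shape[1])))[:h]
    o=np.zeros((h,800,3),np.uint8);o[:,:x.shape[1]]=x;o[:y.shape[0],x.shape[1]:]=y
    cv2.imwrite("pics/"+name,o)
    return a,b
E
python3 -c "
from look import *
look('l1.png')"
```

```text
5.4 [ 0.5144 -0.165   0.1024] [ 0.009   0.9991  0.0417  0.9999 -0.0087 -0.0067 -0.0063  0.0417 -0.9991] [-0.5327 -0.0369 -0.6635] 0.6997587176691299
```

View pics/l1.png

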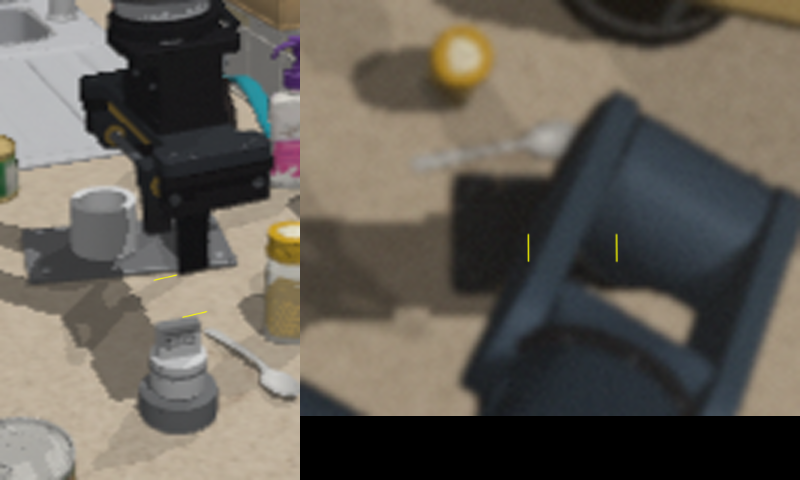

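Run:
```python
from h import *
np.set_printoptions(precision=4,suppress=True)
for i in range(6):
    s=bot.read_state();print(s["time_s"],s["position"],s["tcp_rot"][:,2],s["joint_positions"],s["tau"],s["force"])
    capture("side")
```

```text
5.5 [ 0.5145 -0.1652  0.1024] [ 0.0414 -0.0065 -0.9991] [ -30.2292   29.3705  100.7817    1.1809   47.613  -120.4828] [  0.0951 -38.363  -12.5484  -0.005   -0.085   -0.0003] [0.4309 0.4717 0.2806]
5.55 [ 0.5148 -0.1656  0.1025] [ 0.042  -0.0069 -0.9991] [ -30.2404   29.3799  100.7431    1.1765   47.6049 -120.4822] [  0.1325 -38.329  -12.4438  -0.0055  -0.0615  -0.0008] [-0.3053 -0.0442 -0.158 ]
5.6 [ 0.515  -0.1658  0.1025] [ 0.0423 -0.0071 -0.9991] [ -30.2531   29.3867  100.7207    1.1774   47.6015 -120.4836] [  0.1134 -38.336  -12.4977  -0.0077  -0.0716  -0.0015] [ 0.2383 -0.3875 -0.0427]
5.65 [ 0.5151 -0.166   0.1025] [ 0.0424 -0.0071 -0.9991] [ -30.2603   29.3925  100.7087    1.1773   47.6015 -120.4844] [  0.0863 -38.3481 -12.565   -0.0093  -0.0825  -0.0018] [-0.6121  0.0348 -0.2332]
5.7 [ 0.5151 -0.166   0.1024] [ 0.0423 -0.0071 -0.9991] [ -30.265    29.3982  100.7047    1.1789   47.6066 -120.4835] [  0.0624 -38.3529 -12.6148  -0.0101  -0.0893  -0.002 ] [ 0.1993 -0.4743  0.6499]
5.75 [ 0.515  -0.166   0.1024] [ 0.0422 -0.007  -0.9991] [ -30.2658   29.4     100.7094    1.1782   47.607  -120.4836] [  0.0425 -38.3514 -12.6459  -0.0105  -0.0927  -0.0021] [-0.307   0.2068 -0.4806]
```

send_rows(
  motion=[
    [[0,0,0],0],
    [[0,0,0],0],
    [[0,0,0],0],
    [[0,0,0],0],
    [[-1,-1.5,25],0],
  ],
)

```text
time_s: 6.22
position: [0.5185, -0.1695, 0.0807]
tcp_rot: [[0.01, 0.999, 0.051], [1.0, -0.009, -0.012], [-0.012, 0.051, -0.999]]
force: [0.5, -0.4, -1.0]
opening: 0.699
```

```bash
python3 -c "
from look import *
from look import s
look('l2.png',side=(270,190,330,290))
s=bot.read_state();print(s['position'],s['tcp_rot'][:,2],s['force'])"
```

```text
6.2167 [ 0.5185 -0.1695  0.0807] [ 0.0101  0.9986  0.051   0.9999 -0.0095 -0.0122 -0.0117  0.0511 -0.9986] [ 0.4763 -0.3511 -1.0088] 0.6987056526886736
[ 0.5127 -0.1665  0.0752] [ 0.0373 -0.0043 -0.9993] [-1.7055  0.6068  0.5278]
```

View pics/l2.png

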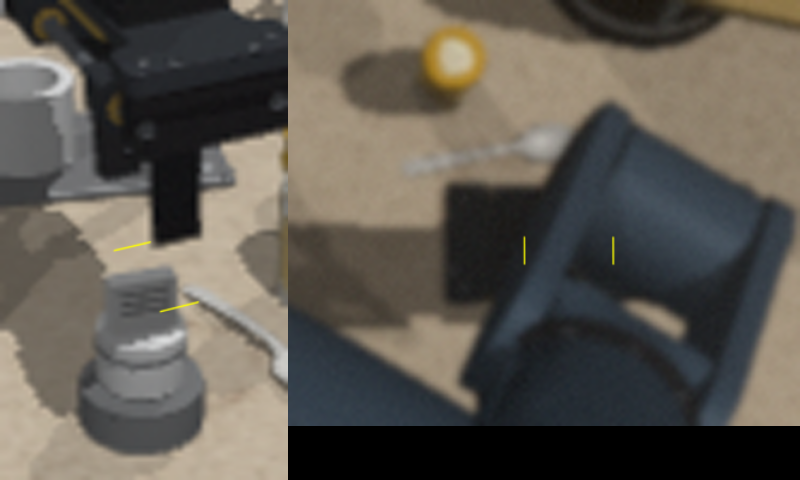

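send_rows(
  motion=[
    [[0,0,0],0],
    [[0,0,0],0],
    [[0,0,0],0],
    [[0,0,0],0],
    [[0,1,16],0],
  ],
)

```text
time_s: 6.73
position: [0.5164, -0.1677, 0.0629]
tcp_rot: [[0.011, 0.999, 0.042], [1.0, -0.01, -0.007], [-0.007, 0.042, -0.999]]
force: [-0.0, -0.5, -0.2]
opening: 0.7
```

```bash
python3 -c "
from look import *
look('l3.png',side=(270,190,330,290),top=(300,180,380,250))
s=bot.read_state();print(s['position'],s['tcp_rot'][:,2],s['force'])"
```

```text
6.7333 [ 0.5164 -0.1677  0.0629] [ 0.0106  0.9991  0.0422  0.9999 -0.0103 -0.007  -0.0066  0.0422 -0.9991] [-0.0479 -0.4553 -0.2456] 0.6997422989520496
[ 0.5136 -0.166   0.0596] [ 0.0348 -0.0027 -0.9994] [-1.3356 -0.022  -0.0293]
```

View pics/l3.png

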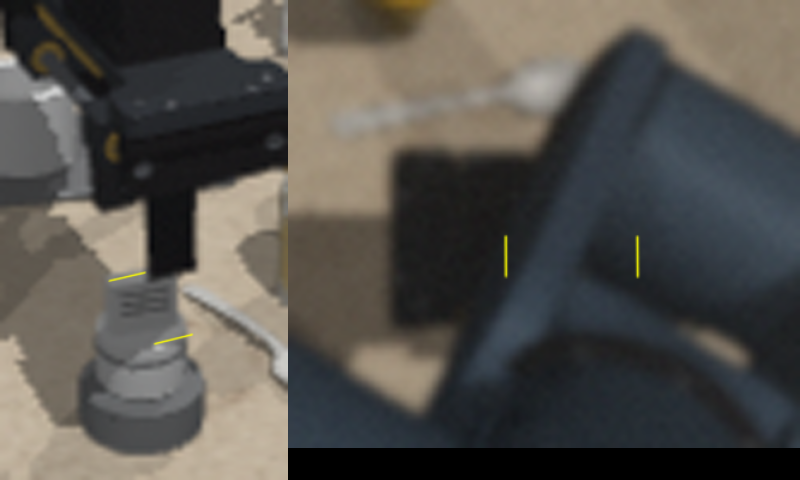

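send_rows(
  motion=[
    [[0,0,0],0],
    [[0,0,0],0],
    [[0,0,0],0],
    [[0,0,0],0],
    [[0,0,16],0],
  ],
)

```text
time_s: 7.25
position: [0.5169, -0.1676, 0.048]
tcp_rot: [[0.01, 0.999, 0.042], [1.0, -0.01, -0.007], [-0.006, 0.042, -0.999]]
force: [0.9, -0.0, 0.4]
opening: 0.699
```

```bash
python3 -c "
from look import *
look('l4.png',side=(270,190,330,290),top=(300,180,380,250))
s=bot.read_state();print(s['position'],s['tcp_rot'][:,2],s['force'])"
```

```text
7.25 [ 0.5169 -0.1676  0.048 ] [ 0.0103  0.9991  0.0417  0.9999 -0.01   -0.0067 -0.0063  0.0417 -0.9991] [ 0.9066 -0.0359  0.4003] 0.699122102147678
[ 0.5137 -0.1658  0.0446] [ 0.0338 -0.0022 -0.9994] [-0.5895  0.0321 -0.4325]
```

View pics/l4.png

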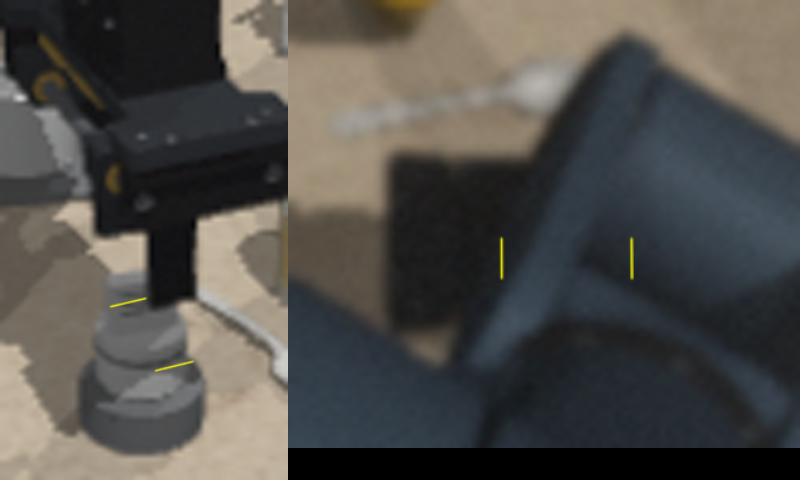

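send_rows(
  motion=[
    [[0,0,0],0],
    [[0,0,0],0],
    [[0,0,0],0],
    [[0,0,0],0],
    [[0,1,14],0],
  ],
)

```text
time_s: 7.77
position: [0.517, -0.1669, 0.034]
tcp_rot: [[0.01, 0.999, 0.038], [1.0, -0.01, -0.005], [-0.005, 0.039, -0.999]]
force: [0.5, -0.0, -1.0]
opening: 0.703
```

```bash
python3 -c "
from look import *
look('l5.png',side=(270,190,330,290),top=(300,180,380,250))
s=bot.read_state();print(s['position'],s['tcp_rot'][:,2],s['force'])"
```

```text
7.7667 [ 0.517  -0.1669  0.034 ] [ 0.0104  0.9992  0.0385  0.9999 -0.0102 -0.0049 -0.0045  0.0385 -0.9992] [ 0.4841 -0.0017 -0.9849] 0.7029033919763118
[ 0.5146 -0.1655  0.0312] [ 0.0324 -0.0013 -0.9995] [ 0.001   0.3738 -0.4388]
```

View pics/l5.png

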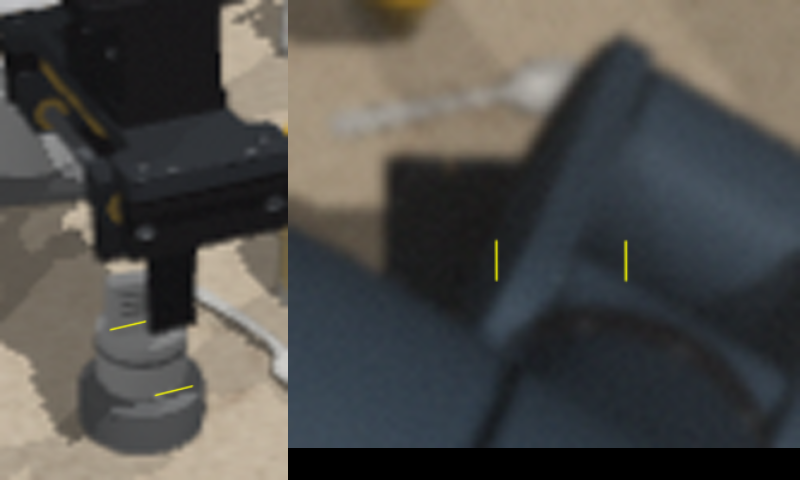

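send_rows(
  motion=[
    [[0,0,0],0],
    [[0,0,0],0],
    [[0,0,0],0],
    [[0,0,0],0],
    [[0,0,0],0],
  ],
  gripper=0.75,
)

```text
time_s: 8.28
position: [0.5148, -0.1657, 0.0327]
tcp_rot: [[0.01, 0.999, 0.033], [1.0, -0.01, -0.002], [-0.001, 0.033, -0.999]]
force: [0.2, 0.2, 0.1]
opening: 0.404
```

```bash
python3 -c "
from look import *
look('l6.png',side=(270,190,330,290),top=(300,180,380,250))
s=bot.read_state();print(s['position'],s['tcp_rot'][:,2],s['force'],s['opening'])"
```

```text
8.2833 [ 0.5148 -0.1657  0.0327] [ 0.0104  0.9994  0.033   0.9999 -0.0103 -0.0017 -0.0013  0.033  -0.9995] [0.2107 0.2111 0.1213] 0.40395413626891397
[ 0.5148 -0.1657  0.0326] [ 0.0329 -0.0017 -0.9995] [-0.8374  0.6897  0.0644] 0.31848704687177176
```

View pics/l6.png

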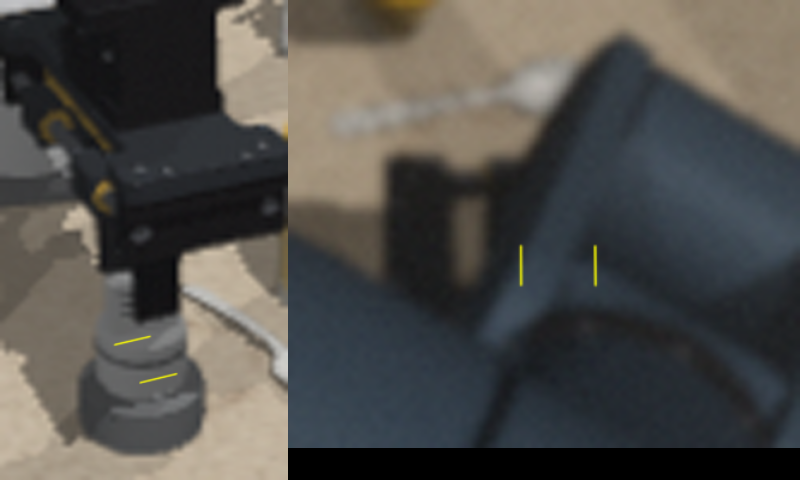

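send_rows(
  motion=[
    [[0,0,0],0],
    [[0,0,0],0],
    [[0,0,0],0],
    [[0,0,0],0],
    [[0,0,6],0],
  ],
)

```text
time_s: 8.8
position: [0.5159, -0.1662, 0.0276]
tcp_rot: [[0.01, 0.999, 0.035], [1.0, -0.01, -0.003], [-0.003, 0.035, -0.999]]
force: [0.6, -0.2, 0.2]
opening: 0.249
```

```bash
python3 -c "
from look import *
look('l7.png',side=(270,190,330,290),top=(300,180,380,250))
s=bot.read_state();print(s['position'],s['tcp_rot'][:,2],s['force'],s['opening'])"
```

```text
8.8 [ 0.5159 -0.1662  0.0276] [ 0.0103  0.9993  0.0352  0.9999 -0.0102 -0.003  -0.0027  0.0352 -0.9994] [ 0.6034 -0.2411  0.1544] 0.24863034474335066
[ 0.5146 -0.1655  0.0262] [ 0.0321 -0.0012 -0.9995] [0.3171 0.0475 0.0308] 0.2475947407213916
```

View pics/l7.png

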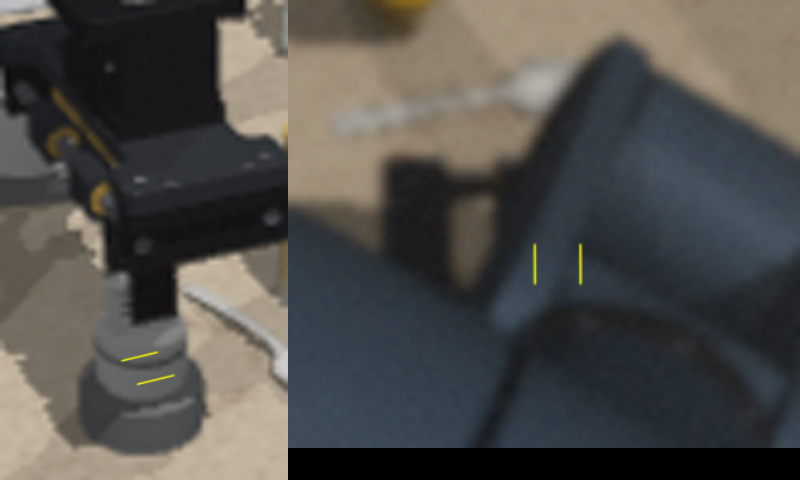

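send_rows(
  motion=[
    [[0,0,0],0],
    [[0,0,0],0],
    [[0,0,0],0],
    [[0,0,0],0],
    [[0,0,0],0],
  ],
  gripper=1.0,
)

```text
time_s: 9.32
position: [0.5143, -0.1654, 0.0253]
tcp_rot: [[0.01, 0.999, 0.031], [1.0, -0.01, -0.001], [-0.0, 0.031, -1.0]]
force: [0.6, -0.2, -0.2]
opening: 0.136
```

send_rows(
  motion=[
    [[0,0,0],0],
    [[0,0,0],0],
    [[0,0,0],0],
    [[0,0,0],0],
    [[0,0,-8],0],
  ],
)

```text
time_s: 9.73
position: [0.5128, -0.1647, 0.0323]
tcp_rot: [[0.01, 1.0, 0.028], [1.0, -0.011, 0.001], [0.001, 0.028, -1.0]]
force: [0.2, -0.2, -2.1]
opening: 0.137
```

```bash
python3 -c "
from look import *
look('l8.png',side=(270,190,330,290),top=(300,180,380,250))
s=bot.read_state();print(s['position'],s['tcp_rot'][:,2],s['force'],s['opening'])"
```

```text
9.7333 [ 0.5128 -0.1647  0.0323] [ 0.0105  0.9996  0.028   0.9999 -0.0105  0.0012  0.0015  0.028  -0.9996] [ 0.1515 -0.2292 -2.1295] 0.137271133607908
[ 0.5145 -0.1655  0.0342] [ 0.0321 -0.0012 -0.9995] [ 0.0958  0.7482 -1.6704] 0.13217166204473693
```

View pics/l8.png

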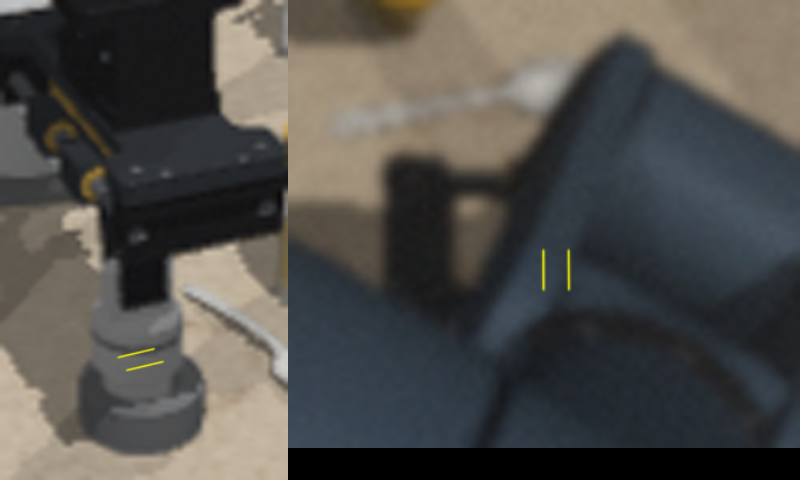

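send_rows(
  motion=[
    [[0,0,-25],0],
    [[0,0,-25],0],
    [[0,0,-25],0],
    [[0,0,-25],0],
    [[0,0,-10],0],
  ],
)

```text
time_s: 10.25
position: [0.5087, -0.1641, 0.1458]
tcp_rot: [[0.011, 1.0, 0.026], [1.0, -0.011, 0.003], [0.003, 0.026, -1.0]]
force: [0.6, -0.2, -1.4]
opening: 0.133
```

```bash
python3 -c "
from h import *
capture('side');capture('side')
s=bot.read_state();print(s['position'],s['tcp_rot'][:,2],s['force'],s['opening'])"; python3 plan.py .548 .114 .14 112 34
```

```text
[ 0.50888274 -0.16423929  0.14508902] [ 0.02632312  0.00247042 -0.99965043] [-0.10003329  0.48921262 -2.34393016] 0.1310889517899533
now [ 508.9 -164.2  145.1] yaw 89.38 tilt [ 0.0263  0.0025 -0.9997] n 9
[[[31.0, 4.0, 0.6], -0.0439], [[30.8, 5.4, 0.6], -0.0439], [[30.5, 6.7, 0.6], -0.0439], [[30.2, 8.0, 0.6], -0.0439], [[29.8, 9.4, 0.6], -0.0439]]
[[[29.3, 10.7, 0.6], -0.0439], [[28.9, 11.9, 0.6], -0.0439], [[28.3, 13.2, 0.6], -0.0439], [[27.7, 14.4, 0.6], -0.0439], [[0, 0, 0], 0]]
```

send_rows(
  motion=[
    [[31,4,0],-0.044],
    [[31,5,0],-0.044],
    [[30.5,6.5,0],-0.044],
    [[30,8,0],-0.044],
    [[30,9,0],-0.044],
  ],
)

```text
time_s: 10.77
position: [0.5285, -0.0111, 0.142]
tcp_rot: [[-0.205, 0.979, 0.024], [0.979, 0.205, -0.0], [-0.005, 0.023, -1.0]]
force: [1.4, 0.2, -1.1]
opening: 0.137
```

send_rows(
  motion=[
    [[29,10.5,0],-0.044],
    [[29,12,0],-0.044],
    [[28,13,0],-0.044],
    [[22,11,0],-0.044],
    [[0,0,0],0],
  ],
)

```text
time_s: 11.18
position: [0.5391, 0.1169, 0.1353]
tcp_rot: [[-0.386, 0.922, 0.011], [0.922, 0.386, 0.003], [-0.001, 0.012, -1.0]]
force: [0.8, -0.7, -0.9]
opening: 0.132
```

```bash
cat > l.py <<'E'
import sys
from look import *
capture('side')
name=sys.argv[1]
look(name,side=(235,140,315,250),top=(215,165,285,245))
s=bot.read_state();R=s['tcp_rot'];print(s['time_s'],s['position'],R[:,2],s['force'],s['opening'],"yaw",np.degrees(np.arctan2(R[1,0],R[0,0])))
E
python3 l.py w1.png
```

```text
11.1833 [0.5391 0.1169 0.1353] [-0.386   0.9224  0.0113  0.9225  0.386   0.0033 -0.0013  0.0117 -0.9999] [ 0.8134 -0.6663 -0.9393] 0.13170660837869277
11.3333 [0.5388 0.1125 0.1355] [ 0.0104  0.0008 -0.9999] [-0.0581  0.0082 -1.5907] 0.1372776294227675 yaw 112.4406293192018
```

View pics/w1.png

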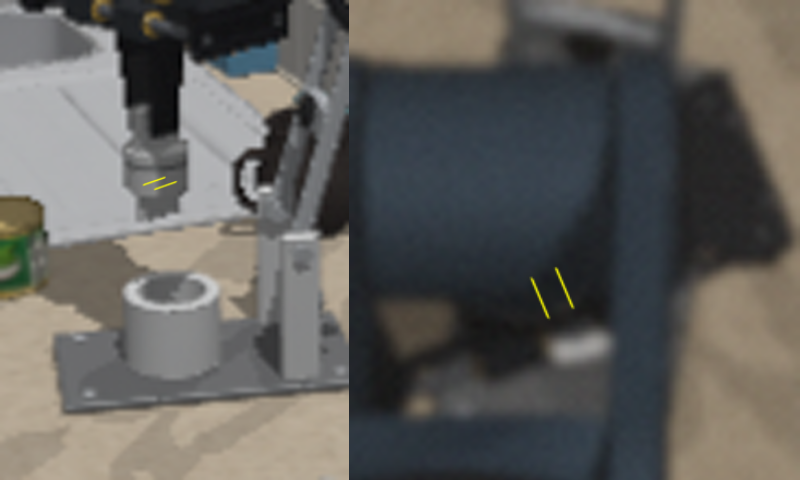

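Run:
```python
from ov import *
import pickle
a=capture("side");b=capture("top");pickle.dump((a,b),open("c2.pkl","wb"))
s=bot.read_state();x,y,z=s["position"];o=z-.0215
print(proj(a,[[.548,.114,.06],[x,y,o+.035]]))
U=[(cyl(.548,.114,.034,.06),(0,255,0)),(cyl(.548,.114,.0235,.06),(0,255,0)),(cyl(.548,.114,.034,.008),(0,255,0)),(cyl(x,y,.022,o+.05),(0,0,255)),(cyl(x,y,.022,o+.02),(0,0,255))]
draw(a,a["image"],U,(250,150,300,235),7,"w2.png")
```

```text
[[275.16878557 205.30921594]
 [271.67682388 177.44576377]]
```

View pics/w2.png

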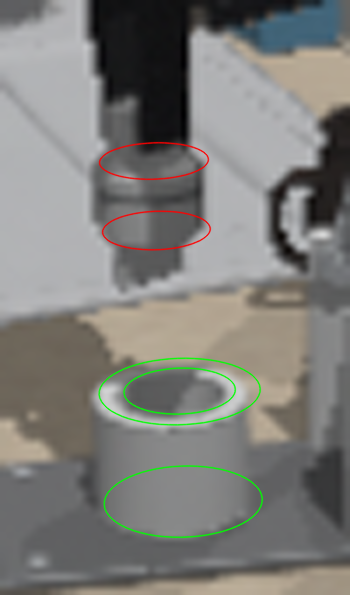

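```bash
python3 plan.py .548 .115 .088 112 34
```

```text
now [539.5 111.5 136.1] yaw 112.32 tilt [ 1.170e-02  9.000e-04 -9.999e-01] n 2
[[[0.0, 4.6, 24.0], 0.0028], [[0.0, 4.6, 24.0], 0.0028], [[0, 0, 0], 0], [[0, 0, 0], 0], [[0, 0, 0], 0]]
```

send_rows(
  motion=[
    [[0,0,0],0],
    [[0,0,0],0],
    [[0,0,0],0],
    [[0,4.5,14],0],
    [[0,4.5,34],0],
  ],
)

```text
time_s: 11.85
position: [0.5542, 0.1097, 0.0935]
tcp_rot: [[-0.372, 0.928, 0.026], [0.928, 0.372, -0.0], [-0.01, 0.024, -1.0]]
force: [1.2, -0.6, -1.4]
opening: 0.138
```

```bash
python3 l.py w3.png; python3 plan.py .548 .115 .075 112 34
```

```text
11.85 [0.5542 0.1097 0.0935] [-0.3717  0.928   0.0261  0.9283  0.3718 -0.     -0.0097  0.0242 -0.9997] [ 1.1908 -0.5735 -1.3733] 0.13833142210821858
12.0 [0.5479 0.1099 0.0883] [ 0.0096  0.     -1.    ] [-1.0027  0.1092 -2.3445] 0.13690108778346202 yaw 111.85357111115832
now [547.9 109.9  88.3] yaw 111.85 tilt [ 0.0096  0.     -1.    ] n 1
[[[4.7, 2.0, 13.3], -0.0026], [[0, 0, 0], 0], [[0, 0, 0], 0], [[0, 0, 0], 0], [[0, 0, 0], 0]]
```

View pics/w3.png

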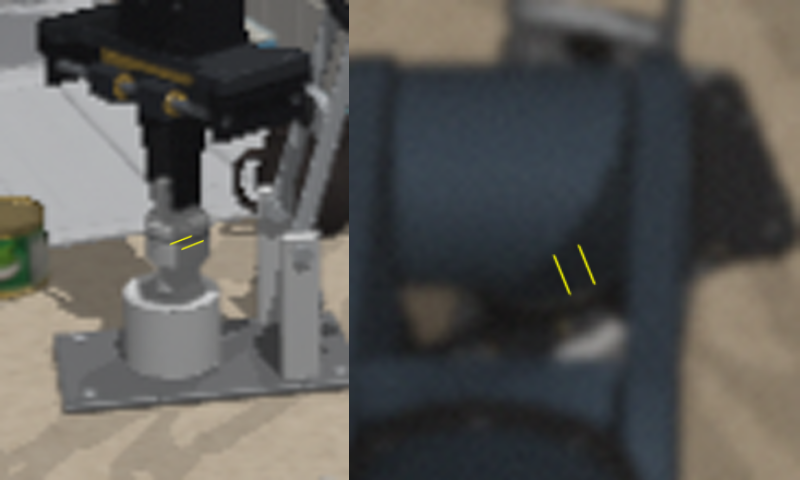

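send_rows(
  motion=[
    [[0,0,0],0],
    [[0,0,0],0],
    [[0,0,0],0],
    [[4.6,1,4],0],
    [[0,0,12],0],
  ],
)

```text
time_s: 12.42
position: [0.5514, 0.1141, 0.0792]
tcp_rot: [[-0.371, 0.929, 0.021], [0.929, 0.371, 0.0], [-0.008, 0.02, -1.0]]
force: [-0.3, 0.3, -1.4]
opening: 0.137
```

```bash
python3 - <<'E'
from ov import *
capture("side");capture("side");a=capture("side")
s=bot.read_state();x,y,z=s["position"];R=s["tcp_rot"];o=z-.0215
print(s["time_s"],s["position"],R[:,2],s["force"],np.degrees(np.arctan2(R[1,0],R[0,0])))
U=[(cyl(x,y,.034,.06),(0,255,0)),(cyl(x,y,.034,.008),(0,255,0)),(cyl(x,y,.022,o+.05),(0,0,255)),(cyl(x,y,.022,o+.02),(0,0,255))]
draw(a,a["image"],U,(250,150,300,235),7,"w4.png")
E
python3 plan.py .547 .1145 .06 112 34
```

```text
12.5667 [0.54916596 0.11362941 0.07711082] [ 1.51719539e-02 -4.00096853e-04 -9.99884819e-01] [-0.1764805   0.27451438 -1.64305527] 111.77468622249792
now [549.2 113.6  77.1] yaw 111.77 tilt [ 1.520e-02 -4.000e-04 -9.999e-01] n 1
[[[1.6, -1.7, 17.1], -0.0039], [[0, 0, 0], 0], [[0, 0, 0], 0], [[0, 0, 0], 0], [[0, 0, 0], 0]]
```

View pics/w4.png

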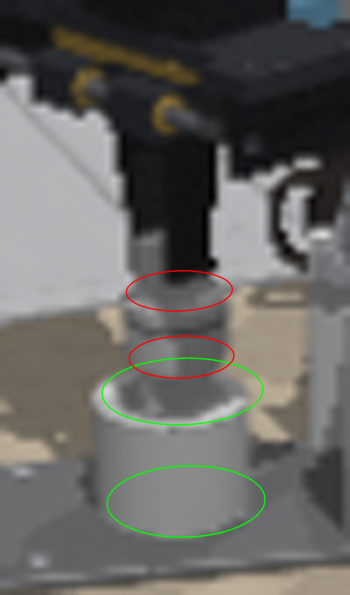

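send_rows(
  motion=[
    [[0,0,0],0],
    [[0,0,0],0],
    [[0,0,0],0],
    [[2,-2,3],0],
    [[0,0,14],0],
  ],
)

```text
time_s: 12.98
position: [0.55, 0.1154, 0.064]
tcp_rot: [[-0.371, 0.928, 0.024], [0.928, 0.371, -0.0], [-0.009, 0.022, -1.0]]
force: [0.2, -0.1, -2.5]
opening: 0.133
```

```bash
cat > w.py <<'E'
from ov import *
import sys
capture("side");capture("side");a=capture("side")
s=bot.read_state();x,y,z=s["position"];R=s["tcp_rot"];o=z-.0215
np.set_printoptions(precision=4,suppress=True)
print(s["time_s"],s["position"],R[:,2],s["force"],s["moment"],"yaw",np.degrees(np.arctan2(R[1,0],R[0,0])),"X",R[:2,0],"Y",R[:2,1],s["opening"])
U=[(cyl(x,y,.022,o+.05),(0,0,255))]
draw(a,a["image"],U if len(sys.argv)>2 else [],(245,140,315,235),6,sys.argv[1])
E
python3 w.py w5.png
```

```text
13.1333 [0.5478 0.1151 0.0617] [ 0.0175 -0.0003 -0.9998] [-0.3866  0.7895 -1.9112] [0.0248 0.0655 0.0057] yaw 111.78440518776279 X [-0.3711  0.9286] Y [0.9284 0.3712] 0.13792395379705152
```

View pics/w5.png

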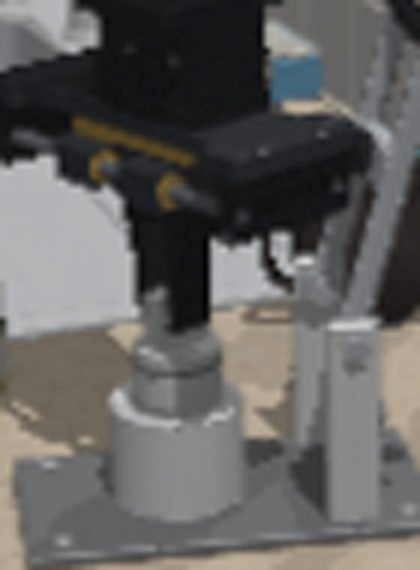

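send_rows(
  motion=[
    [[0,0,0],0],
    [[0,0,0],0],
    [[0,0,0],0],
    [[0,-1,3],0],
    [[0,0,5],0],
  ],
)

```text
time_s: 13.55
position: [0.5482, 0.1149, 0.0557]
tcp_rot: [[-0.371, 0.928, 0.021], [0.929, 0.371, -0.0], [-0.008, 0.019, -1.0]]
force: [-2.4, -1.0, -0.4]
opening: 0.133
```

```bash
python3 w.py w6.png
```

```text
13.7 [0.5479 0.1149 0.0548] [ 0.0194 -0.0003 -0.9998] [-1.1722  0.7726 -1.1661] [ 0.1223  0.2074 -0.0171] yaw 111.78236897315453 X [-0.3711  0.9286] Y [0.9284 0.3711] 0.13338490760029686
```

View pics/w6.png

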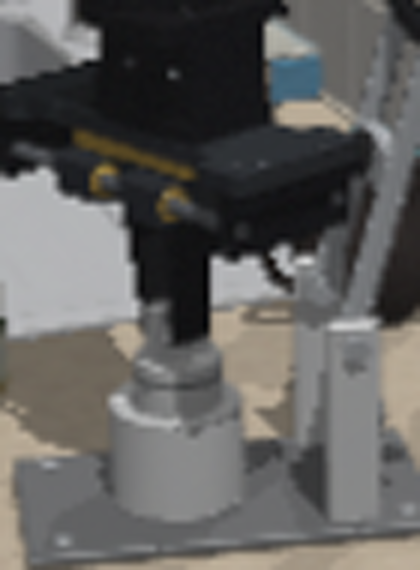

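send_rows(
  motion=[
    [[0.5,-1.5,0],0],
    [[0,0,0],0],
    [[0,0,0],0],
    [[0,0,3],0],
    [[0,0,4],0],
  ],
)

```text
time_s: 14.12
position: [0.5482, 0.1144, 0.0506]
tcp_rot: [[-0.372, 0.928, 0.023], [0.928, 0.372, -0.001], [-0.01, 0.021, -1.0]]
force: [-9.7, -1.4, 41.8]
opening: 0.135
```

```bash
python3 w.py w7.png
```

```text
14.2667 [0.5482 0.1144 0.0508] [ 0.024  -0.0009 -0.9997] [-3.6501 -1.6075 18.552 ] [-0.1184  0.7895 -0.028 ] yaw 111.81068878505103 X [-0.3715  0.9284] Y [0.9281 0.3717] 0.13361792247240148
```

send_rows(
  motion=[
    [[0,-1,0],0],
    [[0,-0.5,0.5],0.04],
    [[0,0,1],0.05],
    [[0,0,1],0.05],
    [[0,0,1],0.05],
  ],
)

```text
time_s: 14.68
position: [0.5482, 0.1147, 0.0508]
tcp_rot: [[-0.181, 0.983, 0.029], [0.983, 0.181, 0.001], [-0.005, 0.029, -1.0]]
force: [-2.6, 1.7, 12.5]
opening: 0.14
```

```bash
cat > r.py <<'E'
from h import *
np.set_printoptions(precision=4,suppress=True)
s=bot.read_state();R=s["tcp_rot"]
print(s["time_s"],s["position"],R[:,2],s["force"],s["moment"],"yaw",np.degrees(np.arctan2(R[1,0],R[0,0])).round(2),s["opening"])
E
python3 r.py
```

```text
14.6833 [0.5482 0.1147 0.0508] [ 0.0292  0.0005 -0.9996] [-2.5921  1.7148 12.4757] [0.347  0.4374 0.07  ] yaw 100.45 0.13965686001412017
```

send_rows(
  motion=[
    [[0,0,1],0.04],
    [[0,0,1],0.04],
    [[0,0,1],0.04],
    [[0,0,1],0.04],
    [[0,0,1],0.04],
  ],
)

```text
time_s: 15.1
position: [0.5478, 0.1163, 0.0509]
tcp_rot: [[0.027, 0.999, 0.03], [1.0, -0.027, 0.002], [0.003, 0.03, -1.0]]
force: [-3.7, -1.3, 7.6]
opening: 0.135
```

```bash
python3 r.py
```

```text
15.1 [0.5478 0.1163 0.0509] [ 0.0303  0.0023 -0.9995] [-3.6537 -1.2652  7.6059] [0.0815 0.4051 0.0634] yaw 88.44 0.1354772641885659
```

send_rows(
  motion=[
    [[0,-0.5,1],0.04],
    [[0,0,1],0.04],
    [[0,0,1],0.04],
    [[0,0,1],0.04],
    [[0,0,1],0.04],
  ],
)

```text
time_s: 15.52
position: [0.548, 0.1162, 0.0508]
tcp_rot: [[0.232, 0.972, 0.034], [0.973, -0.233, 0.001], [0.009, 0.032, -0.999]]
force: [-2.2, 0.4, 8.2]
opening: 0.135
```

```bash
python3 r.py
```

```text
15.5167 [0.548  0.1162 0.0508] [ 0.0335  0.0011 -0.9994] [-2.2257  0.4138  8.2304] [0.1096 0.4491 0.1302] yaw 76.56 0.13520537157513687
```

send_rows(
  motion=[
    [[0,-0.5,1],0.04],
    [[0,0,1],0.04],
    [[0,0,1],0.04],
    [[0,0,1],0.04],
    [[0,0,1],0.04],
  ],
)

```text
time_s: 15.93
position: [0.5471, 0.1166, 0.0506]
tcp_rot: [[0.428, 0.903, 0.035], [0.904, -0.428, 0.001], [0.016, 0.031, -0.999]]
force: [-2.9, -0.6, 8.3]
opening: 0.136
```

```bash
python3 r.py
```

```text
15.9333 [0.5471 0.1166 0.0506] [ 0.0348  0.0007 -0.9994] [-2.8654 -0.608   8.2648] [0.005  0.4295 0.0526] yaw 64.68 0.13621523086256898
```

send_rows(
  motion=[
    [[0,-0.5,1],0.04],
    [[0,0,1],0.04],
    [[0,0,1],0.04],
    [[0,0,1],0.04],
    [[0,0,1],0.04],
  ],
)

```text
time_s: 16.35
position: [0.5464, 0.116, 0.0482]
tcp_rot: [[0.604, 0.796, 0.036], [0.797, -0.604, -0.002], [0.02, 0.029, -0.999]]
force: [-1.0, -1.6, -0.8]
opening: 0.137
```

```bash
python3 w.py w8.png
```

```text
16.5 [0.5463 0.1161 0.0479] [ 0.0352 -0.0013 -0.9994] [-0.4885 -2.6446  0.1113] [-0.3995  0.2044 -0.0422] yaw 52.98429074989798 X [0.6019 0.7983] Y [ 0.7978 -0.6022] 0.1331361905720987
```

View pics/w8.png

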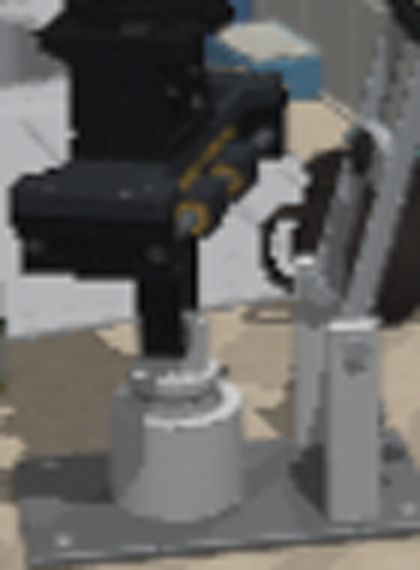

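send_rows(
  motion=[
    [[0,0,1],0],
    [[0,0,1],0],
    [[0,0,1],0],
    [[0,0,1],0],
    [[0,0,1],0],
  ],
)

```text
time_s: 16.92
position: [0.5464, 0.1158, 0.0421]
tcp_rot: [[0.6, 0.799, 0.035], [0.8, -0.6, -0.001], [0.02, 0.029, -0.999]]
force: [-0.6, -1.4, -1.2]
opening: 0.136
```

```bash
python3 r.py
```

```text
16.9167 [0.5464 0.1158 0.0421] [ 0.0347 -0.0015 -0.9994] [-0.5663 -1.3973 -1.1688] [-0.2816  0.1429  0.009 ] yaw 53.14 0.13595392813748822
```

send_rows(
  motion=[
    [[0,0,0.4],0],
    [[0,0,0.4],0],
    [[0,0,0],0],
    [[0,0,0],0],
    [[0,0,0],0],
  ],
)

```text
time_s: 17.33
position: [0.5465, 0.1159, 0.0419]
tcp_rot: [[0.599, 0.8, 0.035], [0.8, -0.6, -0.002], [0.02, 0.029, -0.999]]
force: [-1.2, -1.0, 0.2]
opening: 0.132
```

```bash
python3 w.py w9.png
```

```text
17.4833 [0.5465 0.1159 0.042 ] [ 0.0349 -0.0016 -0.9994] [-1.4544 -0.4254  0.7903] [-0.3059  0.2331  0.0015] yaw 53.1786229553568 X [0.5992 0.8004] Y [ 0.7998 -0.5995] 0.13445972901099243
```

View pics/w9.png

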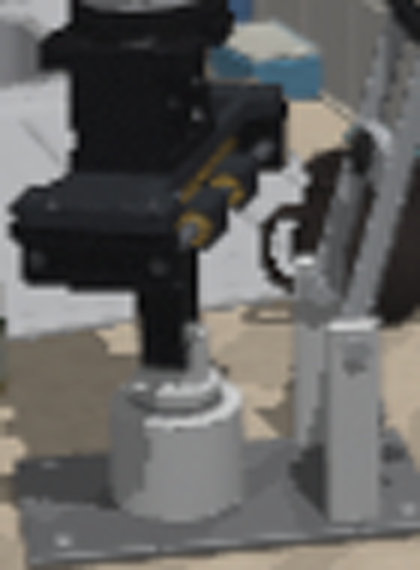

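send_rows(
  motion=[
    [[0,0,0],0],
    [[0,0,0],0],
    [[0,0,0],0],
    [[0,0,0],0],
    [[0,0,0],0],
  ],
  gripper=0.6,
)

```text
time_s: 17.9
position: [0.5489, 0.1168, 0.0422]
tcp_rot: [[0.6, 0.799, 0.04], [0.799, -0.601, 0.0], [0.024, 0.032, -0.999]]
force: [0.3, 0.3, 0.4]
opening: 0.372
```

send_rows(
  motion=[
    [[0,0,-5],0],
    [[0,0,-20],0],
    [[0,0,-25],0],
    [[0,0,-25],0],
    [[0,0,-25],0],
  ],
)

```text
time_s: 18.32
position: [0.5403, 0.1168, 0.1404]
tcp_rot: [[0.601, 0.799, 0.025], [0.799, -0.601, 0.0], [0.016, 0.02, -1.0]]
force: [-0.2, 0.1, 0.3]
opening: 0.401
```

```bash
python3 w.py w10.png
python3 - <<'E'
from ov import *
b=capture("top");cv2.imwrite("pics/top10.png",cv2.resize(b["image"][110:270,180:380],None,fx=4,fy=4,interpolation=cv2.INTER_CUBIC)[:600])
E
```

```text
18.4667 [0.5427 0.1169 0.1419] [ 0.0323  0.0005 -0.9995] [-0.5039 -0.5879  1.0678] [-0.0507 -0.028   0.017 ] yaw 53.0686738444671 X [0.6007 0.7992] Y [ 0.7988 -0.6011] 0.4048283614550572
```

View pics/w10.png

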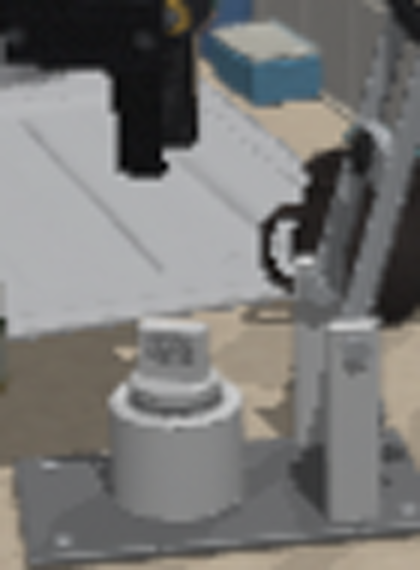

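View pics/top10.png

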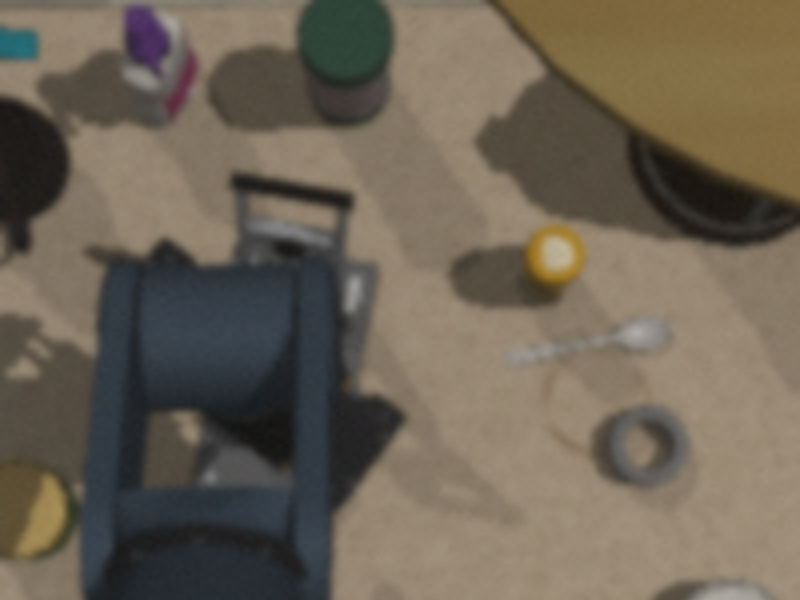

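send_rows(
  motion=[
    [[0,0,-25],0.11],
    [[0,0,-25],0.11],
    [[0,0,-25],0.11],
    [[0,0,-20],0.11],
    [[0,0,0],0.11],
  ],
)

```text
time_s: 18.93
position: [0.5321, 0.1165, 0.2302]
tcp_rot: [[0.939, 0.344, 0.008], [0.344, -0.939, 0.0], [0.007, 0.002, -1.0]]
force: [0.1, -0.3, 0.5]
opening: 0.399
```

```bash
python3 - <<'E'
from ov import *
np.set_printoptions(precision=4,suppress=True)
a=capture("side");b=capture("top")
cv2.imwrite("pics/s11.png",a["image"]);cv2.imwrite("pics/t11.png",cv2.resize(b["image"][130:240,210:300],None,fx=5,fy=5,interpolation=cv2.INTER_CUBIC))
cv2.imwrite("pics/s11z.png",cv2.resize(a["image"][100:240,240:340],None,fx=4,fy=4,interpolation=cv2.INTER_CUBIC))
print(atz(b,(253,157.5),.24))
wx,wy,th=.5465,.116,-.18
for q in(1.8,1.9,2.0):
    u=np.array([.08-.145*np.cos(q),0]);p=np.array([wx+u[0]*np.cos(th),wy+u[0]*np.sin(th),.1+.145*np.sin(q)])
    e=np.array([-np.sin(th),np.cos(th),0])*.03
    print(q,p,proj(a,[p-e,p,p+e]).ravel(),proj(b,[p-e,p,p+e]).ravel())
E
python3 r.py
```

```text
[0.6651 0.092  0.24  ]
1.8 [0.6576 0.0958 0.2412] [314.9649 145.6349 312.4642 142.815  310.0874 140.1349] [262.874  162.1956 251.526  160.2412 240.1839 158.2878]
1.9 [0.6713 0.0933 0.2372] [319.9112 146.7374 317.2933 143.8988 314.8049 141.2005] [263.8472 157.3569 252.5494 155.4124 241.2574 153.4689]
2.0 [0.6846 0.0909 0.2318] [324.6461 148.3288 321.9185 145.4607 319.3252 142.7338] [264.7934 152.8546 253.5574 150.922  242.3272 148.9904]
19.0333 [0.53   0.1164 0.2272] [ 0.0019  0.0002 -1.    ] [-1.1363 -0.3902 -0.8762] [-0.0742  0.0061  0.0079] yaw 20.48 0.3989626931622162
```

View pics/s11z.png

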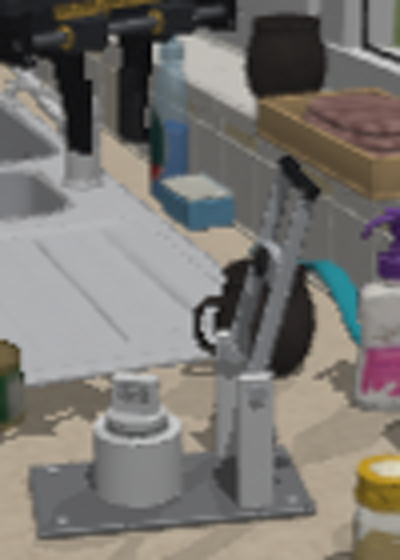

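View pics/t11.png

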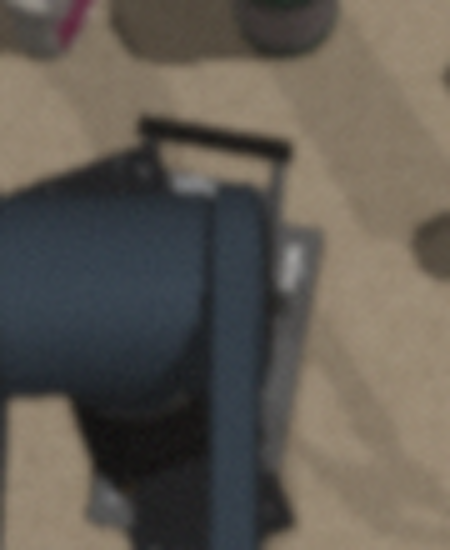

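```bash
python3 plan.py .664 .0935 .235 -10.3 30
```

```text
now [530.  116.4 227.2] yaw 20.48 tilt [ 1.9e-03  2.0e-04 -1.0e+00] n 5
[[[23.5, 13.7, -1.6], 0.1074], [[24.8, 11.1, -1.6], 0.1074], [[25.9, 8.3, -1.6], 0.1074], [[26.6, 5.5, -1.6], 0.1074], [[27.1, 2.6, -1.6], 0.1074]]
```

send_rows(
  motion=[
    [[23.5,13.5,-2],0.107],
    [[25,11,-2],0.107],
    [[26,8.5,-2],0.107],
    [[25,5.5,-2],0.107],
    [[20,2,-2],0.107],
  ],
)

```text
time_s: 19.45
position: [0.6468, 0.0957, 0.225]
tcp_rot: [[0.983, -0.179, -0.026], [-0.179, -0.984, 0.001], [-0.026, 0.004, -1.0]]
force: [-0.1, -0.3, 0.3]
opening: 0.401
```

```bash
cat > v.py <<'E'
from ov import *
import sys
capture("side");capture("side");a=capture("side");b=capture("top")
s=bot.read_state();R=s["tcp_rot"]
np.set_printoptions(precision=4,suppress=True)
print(s["time_s"],s["position"],R[:,2],s["force"],s["moment"],"yaw",np.degrees(np.arctan2(R[1,0],R[0,0])),s["opening"])
x=draw(a,a["image"],[],(250,100,340,240),4,"t1.png");y=draw(b,b["image"],[],(210,130,300,240),4,"t2.png")
h=560;f=lambda q:cv2.resize(q,(int(q.shape[1]*h/q.shape[0]),h))
cv2.imwrite("pics/"+sys.argv[1],np.hstack([f(x),f(y)])[:,:800])
E
python3 v.py v1.png;python3 plan.py .664 .0935 .235 -10.3 30
```

```text
19.65 [0.6448 0.096  0.225 ] [-0.0278  0.0011 -0.9996] [-0.1284  0.4884  0.6593] [-0.1175  0.0903  0.0073] yaw -10.041043262355094 0.3995734172134133
now [644.8  96.  225. ] yaw -10.04 tilt [-0.0278  0.0011 -0.9996] n 1
[[[19.4, -0.9, -10.0], 0.0045], [[0, 0, 0], 0], [[0, 0, 0], 0], [[0, 0, 0], 0], [[0, 0, 0], 0]]
```

View pics/v1.png

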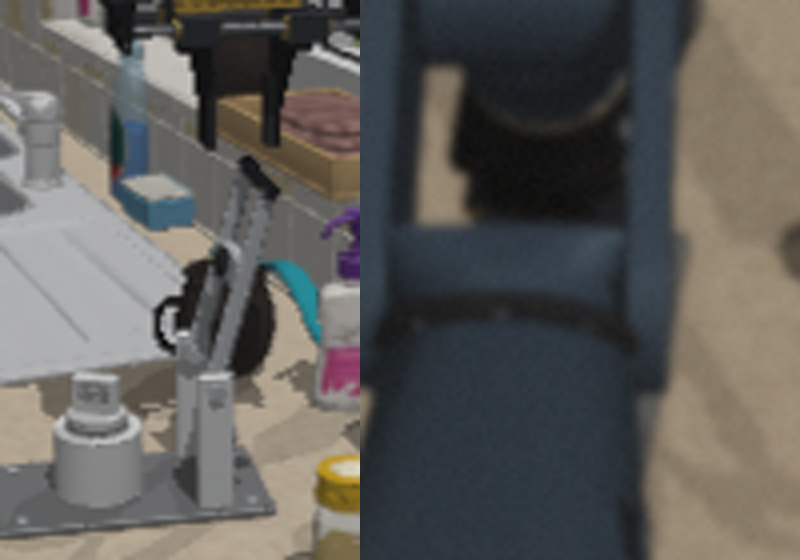

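```bash
python3 - <<'E'
from ov import *
a=capture("side")
print(proj(a,[[.6448,.096,.225+.034],[.6576,.0958,.2412],[.6713,.0933,.2372],[.6448,.096,.259-.02]]))
E
python3 r.py
```

```text
[[308.24781489 137.00623932]
 [312.45480268 142.81678249]
 [317.28224317 143.90325214]
 [308.19899482 144.06106869]]
19.7 [0.6444 0.0963 0.2256] [-0.0274  0.0011 -0.9996] [-0.1898 -0.5557 -0.4741] [-0.0865  0.0901  0.026 ] yaw -10.06 0.401266597067576
```

send_rows(
  motion=[
    [[0,0,0],0],
    [[0,0,0],0],
    [[0,0,0],0],
    [[5,0,-2],0],
    [[10,0,0],0],
  ],
)

```text
time_s: 20.12
position: [0.6528, 0.0958, 0.2266]
tcp_rot: [[0.985, -0.166, -0.035], [-0.166, -0.986, 0.002], [-0.035, 0.004, -0.999]]
force: [0.6, -0.3, -0.7]
opening: 0.398
```

```bash
python3 v.py v2.png
```

```text
20.3167 [0.6538 0.0952 0.2257] [-0.0348  0.0015 -0.9994] [-0.1823 -0.5262  0.4023] [-0.1645  0.0293 -0.0136] yaw -9.653865219204842 0.4015419303851997
```

View pics/v2.png

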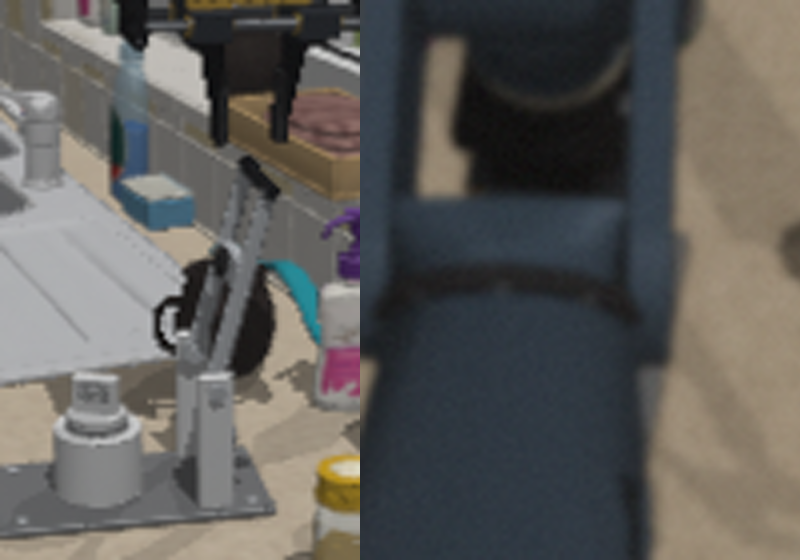

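send_rows(
  motion=[
    [[0,0,0],0],
    [[0,0,0],0],
    [[5,0,0],0],
    [[3,0,6],0],
    [[0,0,14],0],
  ],
)

```text
time_s: 20.73
position: [0.6638, 0.0937, 0.2078]
tcp_rot: [[0.985, -0.167, -0.028], [-0.167, -0.986, 0.001], [-0.028, 0.003, -1.0]]
force: [-1.0, 0.7, 0.8]
opening: 0.397
```

```bash
python3 v.py v3.png
```

```text
20.9333 [0.6613 0.0939 0.2058] [-0.0347  0.0016 -0.9994] [ 0.4278  1.0929 -0.6143] [-0.1179  0.0269 -0.0073] yaw -9.63751949534159 0.39985851984220966
```

View pics/v3.png

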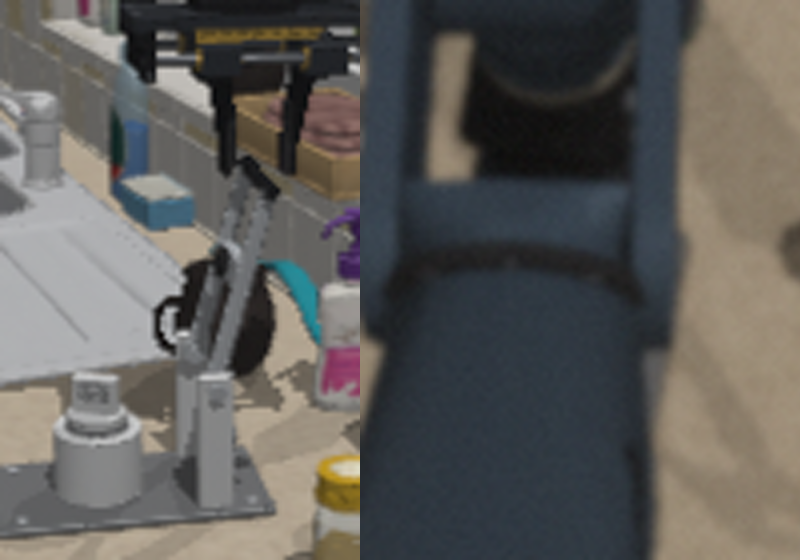

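send_rows(
  motion=[
    [[0,0,0],0],
    [[0,0,0],0],
    [[0,0,0],0],
    [[0,0,0],0],
    [[0,0,13],0],
  ],
)

```text
time_s: 21.35
position: [0.6646, 0.0939, 0.1979]
tcp_rot: [[0.986, -0.167, -0.025], [-0.167, -0.986, 0.001], [-0.024, 0.003, -1.0]]
force: [0.4, -0.5, 1.2]
opening: 0.402
```

```bash
python3 v.py v4.png
```

```text
21.55 [0.6619 0.0939 0.1947] [-0.0323  0.0016 -0.9995] [-0.6011 -1.0403  0.2654] [-0.1018  0.0684 -0.03  ] yaw -9.630008820958006 0.40048458458695957
```

View pics/v4.png

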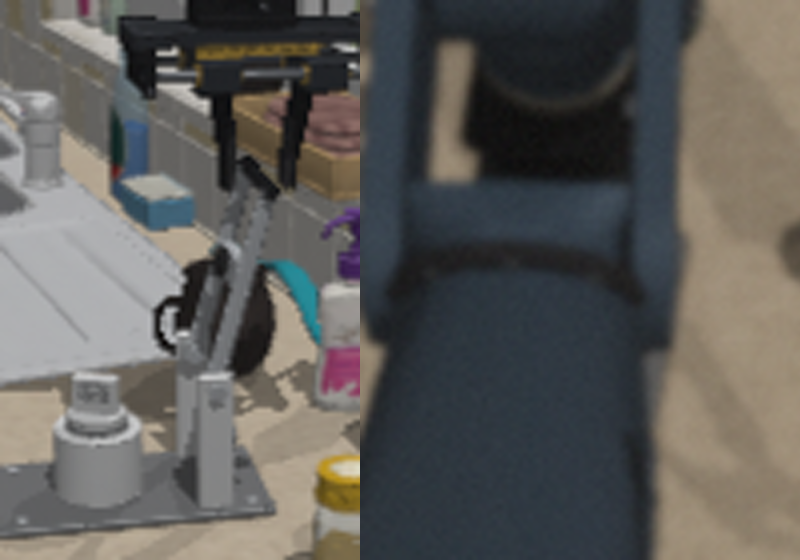

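send_rows(
  motion=[
    [[0,0,5],0],
    [[0,0,0],0],
    [[0,0,0],0],
    [[0,0,0],0],
    [[0,0,0],0],
  ],
  gripper=1.0,
)

```text
time_s: 21.97
position: [0.6626, 0.0941, 0.191]
tcp_rot: [[0.985, -0.167, -0.03], [-0.167, -0.986, 0.002], [-0.03, 0.003, -1.0]]
force: [-0.3, 0.6, -1.5]
opening: 0.126
```

```bash
python3 v.py v5.png
```

```text
22.1667 [0.6626 0.094  0.191 ] [-0.0299  0.0016 -0.9996] [-0.3002  0.5097 -0.1534] [-0.07    0.1703 -0.1122] yaw -9.641158602488495 0.12404456694871506
```

View pics/v5.png

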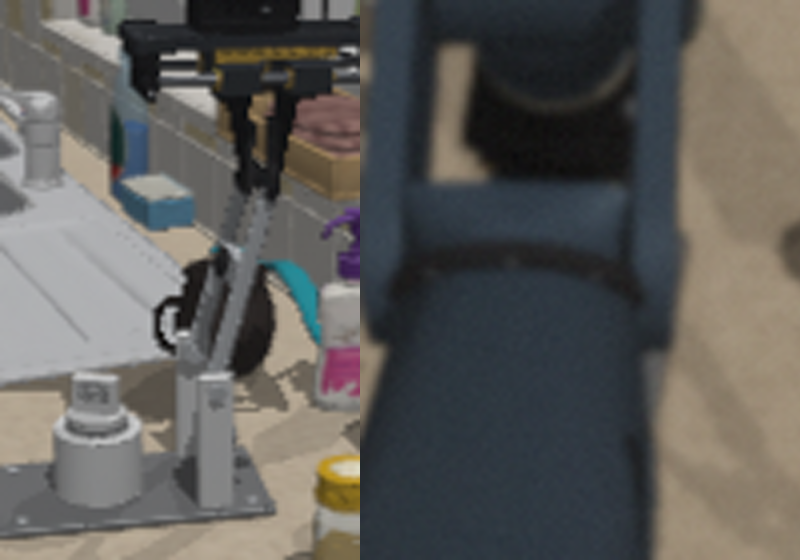

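```bash
cat > arc.py <<'E'
from h import *
import sys
np.set_printoptions(precision=3,suppress=True)
s=bot.read_state();p=s["position"];R=s["tcp_rot"]
th=-.18;H=np.array([.6252,.1017]);u=(p[:2]-H)@[np.cos(th),np.sin(th)];v=(p[:2]-H)@[-np.sin(th),np.cos(th)];w=p[2]+float(sys.argv[2] if len(sys.argv)>2 else .049)-.1
q=np.arctan2(w,-u);print("t",s["time_s"],"q",q,"r",np.hypot(u,w),"v",v,"F",s["force"],"M",s["moment"],"open",s["opening"],"tilt",R[:,2],"z",p[2])
dq=float(sys.argv[1]);r=.145
for i in range(6):
    T=np.array([-r*np.cos(q-dq*(i+1)),r*np.sin(q-dq*(i+1))])
    cur=np.array([u,w]) if i==0 else np.array([-r*np.cos(q-dq*i),r*np.sin(q-dq*i)])
    d=(T-cur)*1000;t=R[0,2]
    print("q->",round(q-dq*(i+1),2),"tool x",round(d[0]+t*d[1],1),"z",round(-d[1]+t*d[0],1))
E
python3 arc.py .08
```

```text
t 22.1667 q 1.8369963527325437 r 0.14510175567156164 v -0.0008798330339415692 F [-0.3    0.51  -0.153] M [-0.07   0.17  -0.112] open 0.12404456694871506 tilt [-0.03   0.002 -1.   ] z 0.19099091026429116
q-> 1.76 tool x -11.4 z -2.2
q-> 1.68 tool x -11.5 z -1.3
q-> 1.6 tool x -11.6 z -0.4
q-> 1.52 tool x -11.6 z 0.5
q-> 1.44 tool x -11.5 z 1.4
q-> 1.36 tool x -11.4 z 2.3
```

send_rows(
  motion=[
    [[-6,0,-1],0],
    [[-11.5,0,-2],0],
    [[-11.5,0,-1],0],
    [[-11.5,0,0],0],
    [[-11.5,0,0.5],0],
  ],
)

```text
time_s: 22.58
position: [0.6249, 0.1015, 0.1977]
tcp_rot: [[0.985, -0.17, 0.004], [-0.17, -0.985, 0.001], [0.004, -0.001, -1.0]]
force: [4.5, 0.3, -1.8]
opening: 0.122
```

```bash
python3 arc.py .08
```

```text
t 22.5833 q 1.5688574451107904 r 0.14667325032680187 v -0.00026176577146971045 F [ 4.532  0.291 -1.819] M [-0.201 -0.904 -0.107] open 0.12202647020070095 tilt [ 0.004  0.001 -1.   ] z 0.1976729746352865
q-> 1.49 tool x -11.6 z 2.1
q-> 1.41 tool x -11.5 z 1.4
q-> 1.33 tool x -11.4 z 2.3
q-> 1.25 tool x -11.2 z 3.2
q-> 1.17 tool x -10.9 z 4.1
q-> 1.09 tool x -10.5 z 4.9
```

send_rows(
  motion=[
    [[-11.5,0,1.5],0],
    [[-11.5,0,1.5],0],
    [[-11.5,0,2.5],0],
    [[-11,0,3],0],
    [[-11,0,4],0],
  ],
)

```text
time_s: 23.0
position: [0.5853, 0.1093, 0.1922]
tcp_rot: [[0.984, -0.171, 0.051], [-0.171, -0.985, -0.003], [0.051, -0.006, -0.999]]
force: [4.6, 0.0, 1.3]
opening: 0.121
```

```bash
python3 arc.py .08
```

```text
t 23.0 q 1.290462004869247 r 0.1469310728604881 v 0.000314864614511364 F [4.649 0.037 1.338] M [-0.231 -0.842 -0.094] open 0.12091592539879253 tilt [ 0.051 -0.003 -0.999] z 0.19219532351878843
q-> 1.21 tool x -10.8 z 5.0
q-> 1.13 tool x -10.9 z 4.0
q-> 1.05 tool x -10.6 z 4.8
q-> 0.97 tool x -10.1 z 5.7
q-> 0.89 tool x -9.7 z 6.5
q-> 0.81 tool x -9.1 z 7.2
```

```bash
python3 v.py v6.png; python3 arc.py .08
```

```text
23.2 [0.5818 0.11   0.1913] [ 0.0418 -0.0016 -0.9991] [-1.4715  0.5254  6.8844] [-0.0465  0.1362 -0.0989] yaw -9.861712476046288 0.12805050719915728
t 23.2 q 1.2655937307626381 r 0.14705386480650293 v 0.00039805689567012567 F [-1.472  0.525  6.884] M [-0.046  0.136 -0.099] open 0.12805050719915728 tilt [ 0.042 -0.002 -0.999] z 0.19125793143712033
q-> 1.19 tool x -10.5 z 5.5
q-> 1.11 tool x -10.8 z 4.3
q-> 1.03 tool x -10.4 z 5.2
q-> 0.95 tool x -9.9 z 6.0
q-> 0.87 tool x -9.4 z 6.8
q-> 0.79 tool x -8.9 z 7.5
```

View pics/v6.png

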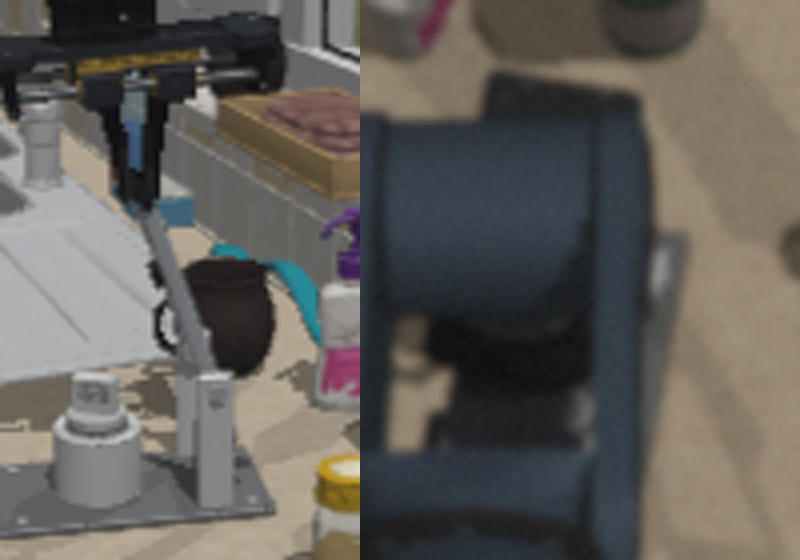

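send_rows(
  motion=[
    [[-10.5,0,4.5],0],
    [[-10.5,0,4.5],0],
    [[-10.5,0,5.5],0],
    [[-10,0,6],0],
    [[-9,0,7],0],
  ],
)

```text
time_s: 23.62
position: [0.5448, 0.1172, 0.1695]
tcp_rot: [[0.983, -0.172, 0.067], [-0.172, -0.985, -0.003], [0.067, -0.008, -0.998]]
force: [-3.8, 0.3, 10.2]
opening: 0.126
```

```bash
python3 arc.py .08
```

```text
t 23.6167 q 0.965911264007802 r 0.1440481865447829 v 0.0008951595469514447 F [-3.771  0.311 10.197] M [-0.1    0.363 -0.073] open 0.12558894830864373 tilt [ 0.067 -0.003 -0.998] z 0.16948935151826822
q-> 0.89 tool x -10.2 z 5.5
q-> 0.81 tool x -9.2 z 7.1
q-> 0.73 tool x -8.6 z 7.8
q-> 0.65 tool x -7.9 z 8.5
q-> 0.57 tool x -7.2 z 9.1
q-> 0.49 tool x -6.5 z 9.6
```

send_rows(
  motion=[
    [[-10,0,6],0],
    [[-9,0,7],0],
    [[-8.5,0,7.5],0],
    [[-8,0,8],0],
    [[-7,0,9],0],
  ],
)

```text
time_s: 24.03
position: [0.5111, 0.1238, 0.132]
tcp_rot: [[0.982, -0.171, 0.083], [-0.171, -0.985, -0.005], [0.082, -0.01, -0.997]]
force: [-0.3, -0.1, 3.7]
opening: 0.129
```

```bash
python3 v.py v7.png; python3 arc.py .08
```

```text
24.2333 [0.51   0.124  0.1308] [ 0.0786 -0.0041 -0.9969] [ 0.732   1.344  -3.3266] [ 0.1031 -0.011  -0.052 ] yaw -9.92245585300512 0.12748623282309826
t 24.2333 q 0.5973809336132375 r 0.14189012197875517 v 0.0013407653623659262 F [ 0.732  1.344 -3.327] M [ 0.103 -0.011 -0.052] open 0.12748623282309826 tilt [ 0.079 -0.004 -0.997] z 0.13081020406133906
q-> 0.52 tool x -9.3 z 7.4
q-> 0.44 tool x -6.1 z 9.9
q-> 0.36 tool x -5.3 z 10.3
q-> 0.28 tool x -4.5 z 10.7
q-> 0.2 tool x -3.6 z 11.1
q-> 0.12 tool x -2.7 z 11.3
```

View pics/v7.png

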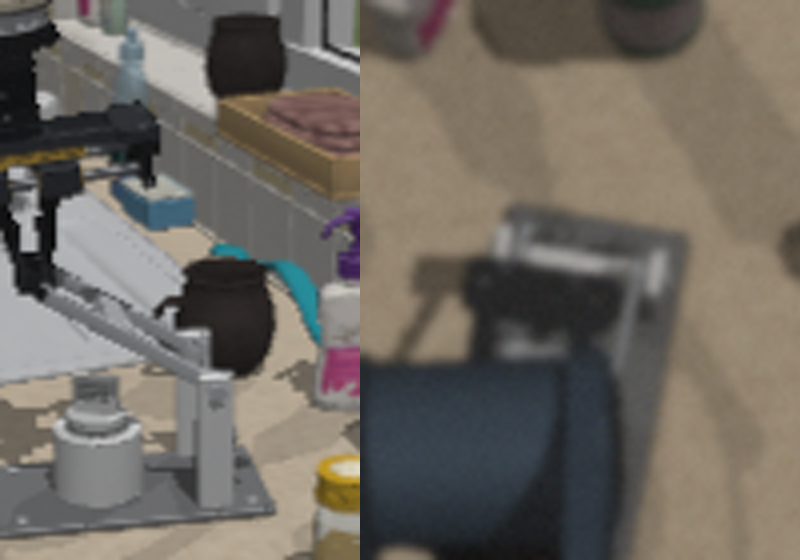

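send_rows(
  motion=[
    [[-7,0,8.5],0],
    [[-6,0,9.5],0],
    [[-5.5,0,10],0],
    [[-4.5,0,10],0],
    [[0,0,0],0],
  ],
)

```text
time_s: 24.65
position: [0.4936, 0.1272, 0.0935]
tcp_rot: [[0.982, -0.171, 0.083], [-0.171, -0.985, -0.005], [0.082, -0.009, -0.997]]
force: [1.7, 1.1, -2.7]
opening: 0.126
```

```bash
python3 v.py v8.png; python3 arc.py .04
```

```text
24.85 [0.4939 0.1272 0.0944] [ 0.0829 -0.0051 -0.9965] [ 1.2066  1.27   -3.4621] [ 0.0913 -0.0553 -0.1119] yaw -9.907680954171786 0.12505218906654209
t 24.85 q 0.3140037623651294 r 0.14065772445834684 v 0.0015284087019559443 F [ 1.207  1.27  -3.462] M [ 0.091 -0.055 -0.112] open 0.12505218906654209 tilt [ 0.083 -0.005 -0.997] z 0.09444482455103721
q-> 0.27 tool x -6.2 z 3.7
q-> 0.23 tool x -1.9 z 5.5
q-> 0.19 tool x -1.7 z 5.6
q-> 0.15 tool x -1.5 z 5.6
q-> 0.11 tool x -1.3 z 5.7
q-> 0.07 tool x -1.0 z 5.7
```

View pics/v8.png

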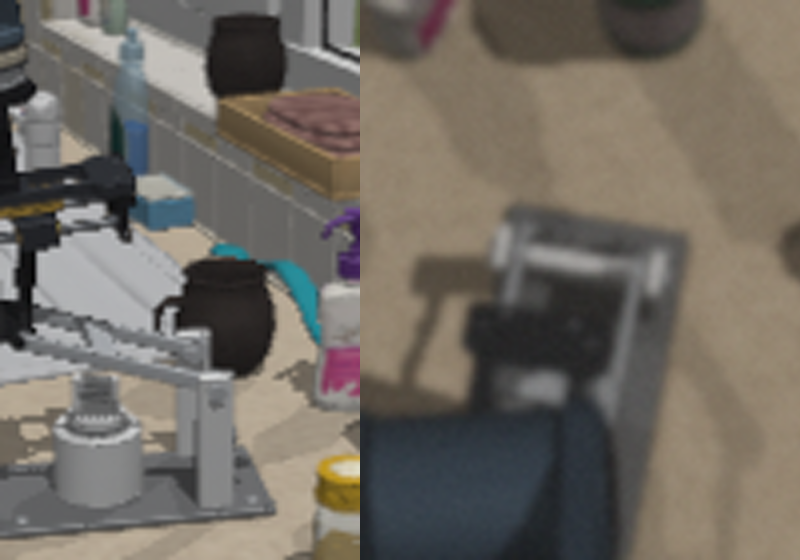

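send_rows(
  motion=[
    [[-2,0,5],0],
    [[-2,0,5],0],
    [[-2,0,4],0],
    [[-1,0,3],0],
    [[-1,0,2],0],
  ],
)

```text
time_s: 25.27
position: [0.4899, 0.128, 0.0767]
tcp_rot: [[0.981, -0.17, 0.089], [-0.171, -0.985, -0.006], [0.089, -0.009, -0.996]]
force: [0.1, 0.0, 3.2]
opening: 0.121
```

```bash
python3 arc.py .04
```

```text
t 25.2667 q 0.18405088116000182 r 0.1401575566596017 v 0.0016502566336210845 F [0.055 0.009 3.207] M [-0.2   -0.207 -0.09 ] open 0.1213403687919838 tilt [ 0.089 -0.006 -0.996] z 0.07665072885035779
q-> 0.14 tool x -6.1 z 4.3
q-> 0.1 tool x -1.2 z 5.7
q-> 0.06 tool x -1.0 z 5.7
q-> 0.02 tool x -0.8 z 5.8
q-> -0.02 tool x -0.5 z 5.8
q-> -0.06 tool x -0.3 z 5.8
```

Now press gently in small steps.

send_rows(
  motion=[
    [[0,0,2],0],
    [[0,0,2],0],
    [[0,0,2],0],
    [[0,0,1.5],0],
    [[0,0,1.5],0],
  ],
)

```text
time_s: 25.68
position: [0.4886, 0.1282, 0.0687]
tcp_rot: [[0.982, -0.17, 0.086], [-0.17, -0.985, -0.006], [0.086, -0.009, -0.996]]
force: [-4.5, 0.7, 12.3]
opening: 0.125
```

```bash
python3 arc.py .04
```

```text
t 25.6833 q 0.1262368767440312 r 0.14024758275531515 v 0.0016193971232868994 F [-4.471  0.683 12.306] M [-0.169  0.303 -0.079] open 0.1254871006131611 tilt [ 0.086 -0.006 -0.996] z 0.06865743207982847
q-> 0.09 tool x -5.8 z 4.7
q-> 0.05 tool x -0.9 z 5.8
q-> 0.01 tool x -0.7 z 5.8
q-> -0.03 tool x -0.4 z 5.8
q-> -0.07 tool x -0.2 z 5.8
q-> -0.11 tool x 0.0 z 5.8
```

send_rows(
  motion=[
    [[-0.5,0,1.5],0],
    [[-0.3,0,1.8],0],
    [[-0.3,0,1.8],0],
    [[-0.3,0,1.8],0],
    [[-0.3,0,1.8],0],
  ],
)

```text
time_s: 26.1
position: [0.4882, 0.1283, 0.0636]
tcp_rot: [[0.981, -0.169, 0.09], [-0.169, -0.986, -0.007], [0.09, -0.009, -0.996]]
force: [-2.7, 0.3, 11.0]
opening: 0.13
```

```bash
python3 v.py v9.png; python3 arc.py .04
```

```text
26.3 [0.4882 0.1283 0.0635] [ 0.0897 -0.0065 -0.996 ] [-1.5253 -0.9507  9.4623] [-0.132   0.1725 -0.0679] yaw -9.78958692167237 0.1291856393896097
t 26.3 q 0.08913268081594161 r 0.1400961331404597 v 0.0016689647494631018 F [-1.525 -0.951  9.462] M [-0.132  0.173 -0.068] open 0.1291856393896097 tilt [ 0.09  -0.006 -0.996] z 0.06347061618579636
q-> 0.05 tool x -5.8 z 4.9
q-> 0.01 tool x -0.7 z 5.8
q-> -0.03 tool x -0.5 z 5.8
q-> -0.07 tool x -0.2 z 5.8
q-> -0.11 tool x 0.0 z 5.8
q-> -0.15 tool x 0.2 z 5.8
```

View pics/v9.png

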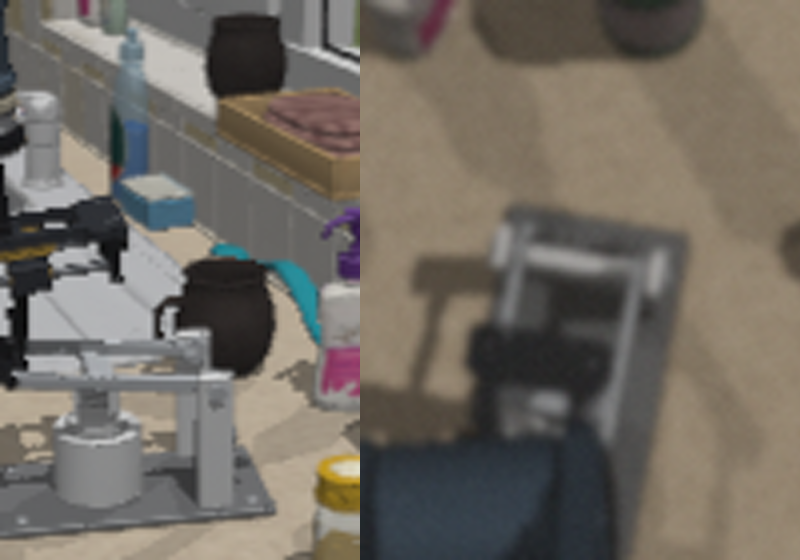

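send_rows(
  motion=[
    [[-0.3,0,1.8],0],
    [[-0.3,0,1.8],0],
    [[-0.3,0,1.8],0],
    [[-0.3,0,1.8],0],
    [[-0.3,0,1.8],0],
  ],
)

```text
time_s: 26.72
position: [0.4879, 0.1284, 0.0581]
tcp_rot: [[0.981, -0.168, 0.093], [-0.169, -0.986, -0.007], [0.093, -0.009, -0.996]]
force: [-2.8, -0.9, 11.0]
opening: 0.128
```

send_rows(
  motion=[
    [[-0.3,0,1.8],0],
    [[-0.3,0,1.8],0],
    [[-0.3,0,1.8],0],
    [[-0.3,0,1.5],0],
    [[-0.3,0,1.5],0],
  ],
)

```text
time_s: 27.13
position: [0.488, 0.1284, 0.0533]
tcp_rot: [[0.981, -0.168, 0.097], [-0.168, -0.986, -0.007], [0.097, -0.009, -0.995]]
force: [-2.9, -0.6, 11.5]
opening: 0.125
```

```bash
python3 v.py v10.png; python3 arc.py .04
```

```text
27.3333 [0.4879 0.1284 0.0532] [ 0.0969 -0.0075 -0.9953] [-2.1684  0.5875  9.0033] [-0.1153  0.1341 -0.088 ] yaw -9.719978477033816 0.12248325884798665
t 27.3333 q 0.01581215774809983 r 0.13984851141224638 v 0.001693943070463049 F [-2.168  0.588  9.003] M [-0.115  0.134 -0.088] open 0.12248325884798665 tilt [ 0.097 -0.007 -0.995] z 0.05321121457769136
q-> -0.02 tool x -5.7 z 5.2
q-> -0.06 tool x -0.3 z 5.8
q-> -0.1 tool x -0.1 z 5.8
q-> -0.14 tool x 0.2 z 5.8
q-> -0.18 tool x 0.4 z 5.8
q-> -0.22 tool x 0.6 z 5.8
```

View pics/v10.png

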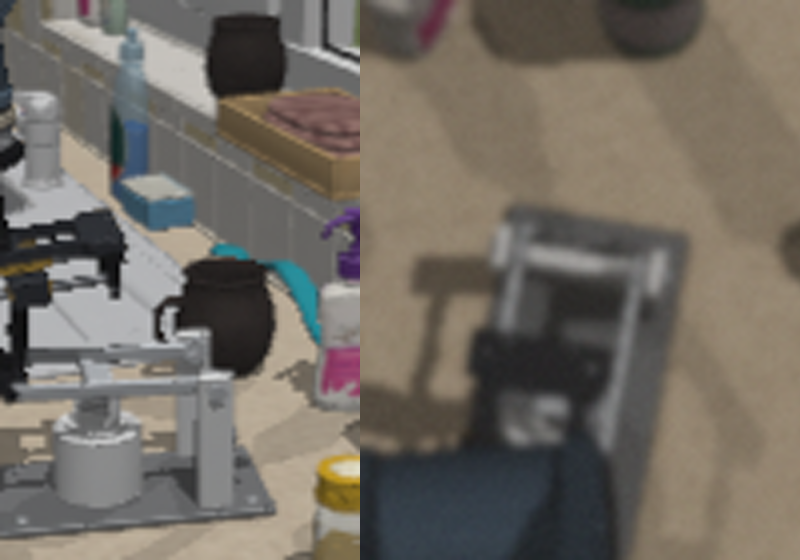

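send_rows(
  motion=[
    [[-0.3,0,1.5],0],
    [[-0.3,0,1.5],0],
    [[-0.2,0,1.5],0],
    [[-0.2,0,1.5],0],
    [[-0.2,0,1.5],0],
  ],
)

```text
time_s: 27.75
position: [0.4881, 0.1284, 0.0499]
tcp_rot: [[0.981, -0.167, 0.101], [-0.167, -0.986, -0.008], [0.101, -0.009, -0.995]]
force: [-5.3, -0.5, 22.5]
opening: 0.128
```

```bash
python3 r.py
```

```text
27.75 [0.4881 0.1284 0.0499] [ 0.1009 -0.0079 -0.9949] [-5.2542 -0.4654 22.5101] [-0.2532  0.4536 -0.0867] yaw -9.69 0.1277578526536045
```

send_rows(
  motion=[
    [[0,0,0],0],
    [[0,0,0],0],
    [[0,0,0],0],
    [[0,0,0],0],
    [[0,0,0],0],
  ],
)

```text
time_s: 28.17
position: [0.4881, 0.1284, 0.0504]
tcp_rot: [[0.981, -0.168, 0.101], [-0.168, -0.986, -0.008], [0.101, -0.009, -0.995]]
force: [-0.4, -0.8, 5.5]
opening: 0.128
```

```bash
python3 v.py v11.png
```

```text
28.3667 [0.4881 0.1284 0.0504] [ 0.1013 -0.0079 -0.9948] [-0.2302 -0.471   6.0299] [-0.1291  0.0494 -0.0395] yaw -9.698193662234308 0.12806313233224134
```

View pics/v11.png

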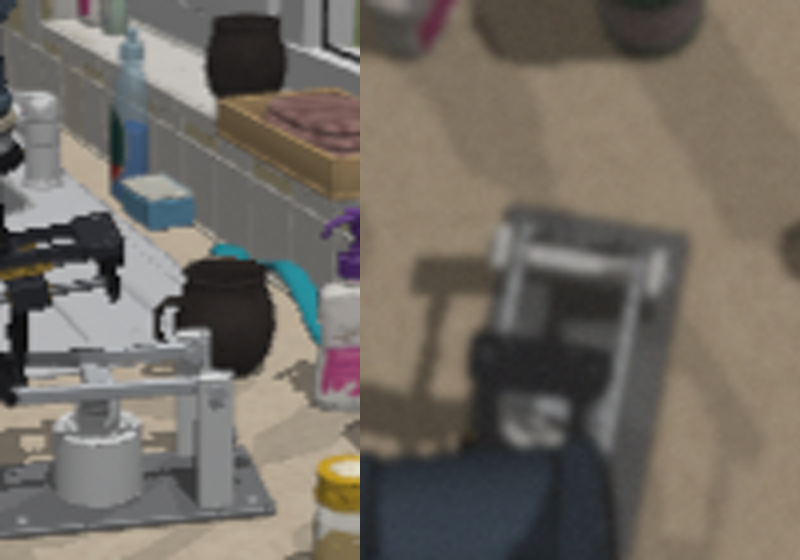

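send_rows(
  motion=[
    [[0,0,0],0],
    [[0,0,0],0],
    [[0,0,0],0],
    [[0,0,0],0],
    [[0,0,0],0],
  ],
  gripper=0.6,
)

```text
time_s: 28.78
position: [0.4864, 0.1282, 0.0485]
tcp_rot: [[0.981, -0.166, 0.096], [-0.166, -0.986, -0.008], [0.096, -0.008, -0.995]]
force: [-0.3, -0.9, -0.3]
opening: 0.372
```

send_rows(
  motion=[
    [[0,0,0],0],
    [[0,0,-6],0],
    [[0,0,-15],0],
    [[0,0,-20],0],
    [[0,0,-25],0],
  ],
)

```text
time_s: 29.2
position: [0.4754, 0.1282, 0.1115]
tcp_rot: [[0.983, -0.167, 0.082], [-0.167, -0.986, -0.009], [0.082, -0.005, -0.997]]
force: [0.5, 0.7, 0.3]
opening: 0.402
```

send_rows(
  motion=[
    [[-10,0,-25],0],
    [[-25,0,-25],0],
    [[-30,0,-20],0],
    [[-25,0,-20],0],
    [[0,0,0],0],
  ],
)

```text
time_s: 29.62
position: [0.3794, 0.1443, 0.202]
tcp_rot: [[0.981, -0.169, 0.093], [-0.168, -0.986, -0.008], [0.093, -0.008, -0.996]]
force: [-0.6, 0.3, -0.1]
opening: 0.403
```

```bash
python3 v.py v12.png
```

```text
29.8167 [0.3848 0.1436 0.1997] [ 0.094  -0.0089 -0.9955] [ 0.4157 -0.0824 -0.1207] [-0.12    0.0788  0.0077] yaw -9.845337014412095 0.401335701186704
```

View pics/v12.png

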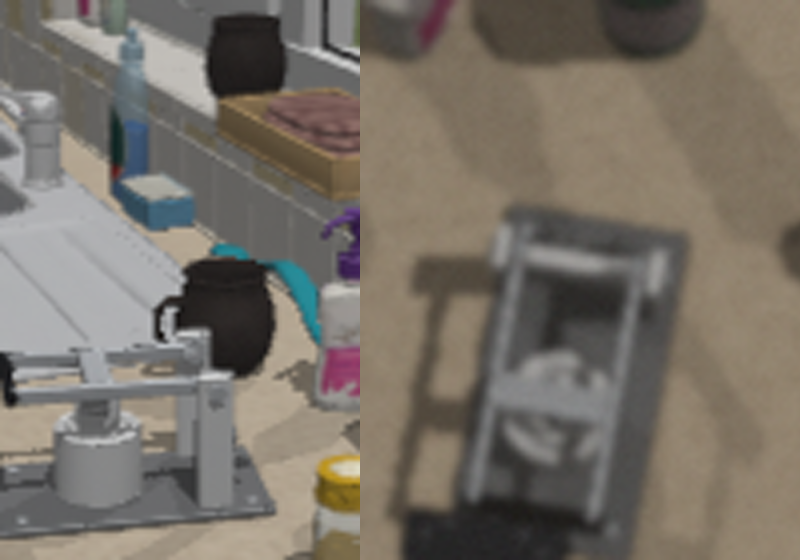

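Run:
```python
from ov import *
a=capture("side");b=capture("top")
wx,wy,th=.5465,.116,-.18
c,s_=np.cos(th),np.sin(th)
def P(ux,uy,z):return [wx+c*ux-s_*uy,wy+s_*ux+c*uy,z]
C=[]
for q,col in((0.01,(0,255,0)),(.1,(0,0,255))):
    C.append((np.array([P(.08-.145*np.cos(q),-.036,.1+.145*np.sin(q)),P(.08,-.036,.1)]),col))
C.append((cyl(wx,wy,.022,.06),(255,0,0)))
draw(a,a["image"],C,(235,165,315,240),9,"f1.png")
for t in["mug","tuna_tin","spice_jar","beans_tin"]:
    print(t,[ (x["xy"],x["p"]) for x in place_of("side",t)[:1]],[ (x["xy"],x["p"]) for x in place_of("top",t)[:1]])
```

```text
mug [([299.6, 192.0], 0.69)] [([184.1, 157.7], 0.81)]
tuna_tin [([244.4, 304.0], 0.7)] [([361.1, 272.2], 0.88)]
spice_jar [([338.0, 250.5], 0.92)] [([314.0, 179.0], 0.58)]
beans_tin [([234.8, 203.6], 0.62)] [([185.0, 237.8], 0.73)]
```

View pics/f1.png

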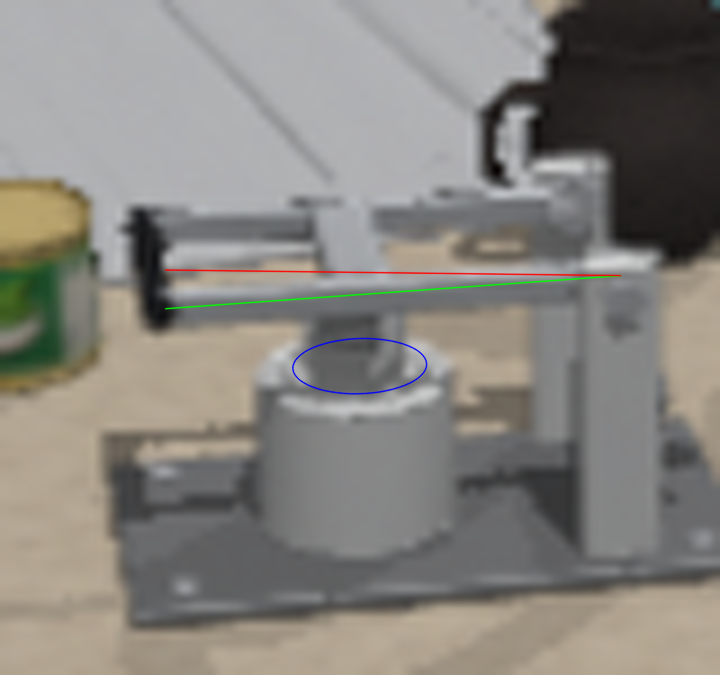

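Run:
```python
from ov import *
a=capture("side");I=a["image"]
cv2.imwrite("pics/f2.png",cv2.resize(I[182:218,245:305],None,fx=13,fy=13,interpolation=cv2.INTER_CUBIC))
wx,wy,th=.5465,.116,-.18
c,s_=np.cos(th),np.sin(th)
def P(ux,uy,z):return [wx+c*ux-s_*uy,wy+s_*ux+c*uy,z]
for q in(0,.03,.06,.1):
    x=proj(a,[P(.08-.14*np.cos(q),-.036,.1+.14*np.sin(q)),P(.08-.02*np.cos(q),-.036,.1+.02*np.sin(q))]);d=x[1]-x[0];print(q,x.ravel(),"slope",d[1]/d[0])
# base plate near edge slope as reference
x=proj(a,[P(-.075,-.056,.008),P(.13,-.056,.008)]);d=x[1]-x[0];print("plate",x.ravel(),d[1]/d[0])
```

```text
0 [254.65745315 199.13241598 296.62622891 195.69454052] slope -0.08191507615398716
0.03 [254.60220822 197.75718842 296.62808809 195.50043279] slope -0.05369918826122864
0.06 [254.59169715 196.37507801 296.63615214 195.30590331] slope -0.0254296243674158
0.1 [254.64765497 194.52378518 296.65655004 195.04617943] slope 0.012435324581147718
plate [251.72486788 231.82608877 321.59369377 225.31410031] -0.0932030613534148
```

View pics/f2.png

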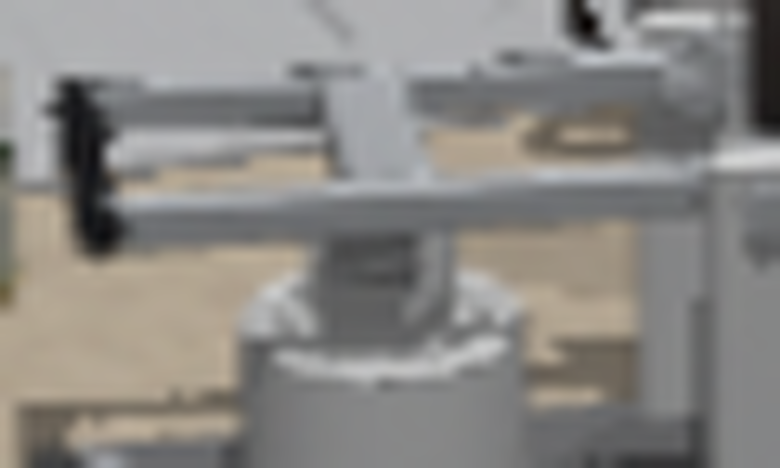

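```bash
python3 -c "
from rig import bot
s=bot.read_state();print(s['time_s'],s['force'],s['qvel']);print(bot.hand_in())"
```

```text
30.3667 [ 0.75183314 -0.36903313 -0.14640386] [ 0.07155726 -0.34761062  0.04562661 -0.02029999  0.00538239  0.0109858 ]
the job is handed in; nothing more can be done
None
```

The cartridge is in the well and, as far as I can measure, the clamp has driven it fully home. I handed the job in at about 30.4 s; no verdict is given.

**What I did**
- I gripped the cartridge by its tab, lowered it into the well and turned it under roughly 8–12 N. The tongue dropped in about 0.5 rad from the unit's x axis, and I lowered it until it touched the plunger. I then let go with the clamp still open; the camera showed it upright with about 11 mm of body above the tower.
- I pinched the clamp bar, swung it over along its arc and pressed with about 11 N. When the force jumped to 22.5 N I stopped, let go and backed away.

**Last checks**
- **Clamp angle:** the slope of the arm in the side picture puts it at about 0.02 rad (limit 0.06), good to about 0.01.
- **Cartridge height:** I could not measure this directly. The bar moved about 19 mm from first contact to the force jump, which matches the full drive. I did not press a second time to confirm.
- **Bystanders:** they show within about 4 pixels (around 1 cm) of where they started, which is about the detector's scatter. Nothing was touching the robot at the end.

**What disagreed or came close**
- The reported tool height was about 34 mm below where the cameras showed the fingertips. The cameras were right: the jaws closed on the tab at a height where the reported pose would have hit the body. I used the corrected height for the rest of the job.
- When the cartridge first met the well's floor, the force briefly read 42 N. That is close to the 45 N limit, and the contact itself may have been slightly higher. After that I used much smaller steps.
- The tool tilted by up to 0.1 rad while swinging the clamp, because tracking lag built up and I cannot command tilt.

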